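# Check-weigh a set of rotor bars and pack them

### The arm

A 6-joint arm with a two-finger parallel gripper is mounted at the origin on the work surface. World frame = base frame: x ahead of the robot, y to its left, z up, the work surface at z = 0. Lengths are in m, angles in rad, forces in N, time in s.
With the tool pointing down it reaches from about 0.35 to 0.925 m from the base axis. Payload 6.4 kg.
Tool frame: the origin (TCP) lies midway between the tips of the shut fingers; the grasp point (between the pads) lies 19 mm behind it; z points along the fingers, y is the direction in which the jaws open and shut (so a half turn about z gives the same grasp; the last joint's range is limited). The gripper opens to 85 mm and grips with 20 to 120 N. Pads are 22 mm wide; open, the fingers measure 114 mm over their backs; the gripper's body (76 mm by 85 mm) begins 54 mm behind the grasp point. The pads swing forward as they close: fully open they stand 13 mm farther back than shut.
Start: joints at [1.023, 0.245, 1.558, -0, 1.339, -0.174], TCP at [0.237, 0.605, 0.231] pointing down, gripper open.
Joint ranges: [-3.13, 3.13], [-1.02, 2.26], [0.13, 2.54], [-0.95, 4.09], [0.21, 2.88], [-2.74, 2.74]. Speed limits (rad/s): [2.57, 2.57, 3.14, 3.14, 3.14, 3.14].

### API

Orientations are given as a 3x3 rotation matrix whose columns are the frame's x, y, z axes.
In Python, from bench import manip, viewer gives the robot as it stands.
- The arm moves only by the tool apply_moves, never from a script. Its argument "commands" is a list of rows, each a list of 3 entries, a list of its own where there are three numbers: the shift along the tool's x, y, z scaled (see below), then the turn, a rotation vector about the tool's x, y, z scaled (see below), then the opening, from 0 (shut) to 1 (fully open). A call has 1 to 20 rows; each row is the pose to reach, as a shift and turn from the pose commanded when the call began, along the tool's axes at that moment; what a row does not reach only later rows make up. The controller multiplies each number of a shift by 0.5 m and each number of a turn by 0.5 rad. A row lasts 1/10 s, in which the tool goes at most 50 mm and 8.59 degrees, less where a joint would pass 70% of its speed; a pose out of reach is approached as far as the arm can. A call with a number of a shift or a turn outside -1 to 1 is refused whole. A call with a gripper value outside its range is refused whole. The fingers move at their own pace and stop on an object; the grip force is fixed at half the most. Time passes only in rows, so rows that repeat a pose let the fingers close. It gives the time, the measured TCP pose, the force and the opening at its end, in the units of the state.
- manip.get_obs(): the state, without advancing time (a new reading comes with each control period).
- viewer.grab_frame(name): name is "scene" or "top" or "wrist"; returns (picture, depth): 400x640x3 uint8, red, green, blue; 400x640 float32, m along the optical axis (not along the pixel's ray), 0 where there is no reading.
- viewer.camera_model(name): a dict with "fovy" (degrees; the focal length in pixels is half the picture's height over the tangent of half this angle, whatever the lens; pixels are square), "cx", "cy" (the principal point, pixels), "cam_to_world" (4x4, takes a point from camera to world coordinates); the wrist camera has in their place "hand_eye" (4x4, takes a point from camera to tool coordinates, whose origin is the TCP and whose axes are the flange's). Camera axes: x right, y up, looking along -z (the intrinsics and any distortion apply to the point x, -y, -z); pixel columns grow to the right and rows downward; lengths in m; the calibration is good to about 2 mm. The wrist camera is an equidistant fisheye: a pixel r from the principal point sees the ray r / f radians off the axis. A picture is of the moment at which its call begins: read the wrist's pose just before it. camera_model takes no time and is no camera call.
- manip.finish_job(): hands the job in, once; it reports no verdict.
The state is a dict: "time": time; "joint_pos": joint angles; "joint_vel": joint speeds; "tau": joint torques, N m; "tcp_pos": TCP position; "tcp_rot": TCP orientation; "contact_force": force on the tool from outside, world axes, zero at the start; "ft_torque": the same for the moment, N m; "opening": finger opening in m.
Only numpy, scipy, OpenCV 4.12 (cv2) and the standard library are available. Lean on these libraries where they do the work, as an engineer would, in place of code of your own. Each camera call takes 0.05 s, during which the arm holds its last target.

### The job

Check-weigh the two or three copper rotor bars that lie on the pale pressboard sheet, using the beam scale: with the beam arrested, lay every bar in the scale's pan, swing the lever out to release the beam and let it hang tipped to the pan side for at least two seconds, then swing the lever back so that the beam is arrested level again, never touching a bar while the beam is free. Then move all the bars from the pan to the wooden tray, lying flat, and swing the tray's keeper down until it rests in its catch. Leave the other tools and supplies on the bench where they are.

Things in the scene. Friction and masses are not known exactly. Their poses are not given: they have to be found in the camera images.
- bar1: One of the two or three copper rotor bars (an absent one reads None): a square bar 100 mm long (its own x axis), 14 x 14 mm, about 170 g. Its origin is the centre of its underside. It starts flat on a 3 mm thick pale pressboard sheet on the right of the bench, apart from the others.
- bar2: One of the two or three copper rotor bars (an absent one reads None): a square bar 100 mm long (its own x axis), 14 x 14 mm, about 170 g. Its origin is the centre of its underside. It starts flat on a 3 mm thick pale pressboard sheet on the right of the bench, apart from the others.
- bar3: One of the two or three copper rotor bars (an absent one reads None): a square bar 100 mm long (its own x axis), 14 x 14 mm, about 170 g. Its origin is the centre of its underside. It starts flat on a 3 mm thick pale pressboard sheet on the right of the bench, apart from the others.
- scale: The green stand of the beam scale, fixed. Origin at the centre of the underside of its base plate (220 mm along its x, 130 mm along its y, 20 mm thick), below the beam's pivot, which is 125 mm above the bench. The beam runs along its x axis; the pan is at the -x end (towards the robot), the steel counterweight (a drum 64 mm in diameter) at the +x end, 100 mm from the pivot. The two cheeks that carry the pivot are 150 mm high.
- pan (a point): Centre of the upper face of the floor of the scale's pan: a flat rectangular aluminium pan fixed on top of the beam, 140 mm from the pivot, its floor 137 mm above the bench when level. Inside it is 132 mm (x) by 162 mm (y), with a rim 4 mm thick that stands 6 mm above its floor, open above. Axes as those of the scale when the beam is level. Two or more bars outweigh the counterweight; the empty pan or one bar does not.
- beam (a joint): Tilt of the beam about its level pivot: 0 level, positive when the pan side is down, stops at +-0.12 rad. When arrested it is held level.
- arrest (a joint): The arrest lever of the scale: 0 = beam arrested (two brass fingers stand upright under the beam and lift it level), 0.65 rad = beam fully released (end stop). It stays where it is left, against about 2 to 6 N at the knob. It turns about an axis along the scale's x axis, through the point 50 mm above the scale's origin; releasing swings the knob outwards, towards the scale's -y, and down. While the beam is loaded, the lever may run open by itself once it is part way out.
- knob (a point): Centre of the lever's knob: a black cylinder along the scale's x axis, 30 mm long and 24 mm in diameter, at the end of a steel rod 10 mm thick; 150 mm from the lever's axis, at the scale's x = +30 mm. When arrested the lever leans 0.44 rad from upright towards the scale's -y (knob 64 mm to that side of the axis and 186 mm above the bench); the lean grows by the value of arrest.
- tray: Wooden carrying tray, fixed on the left of the bench: open box, outside 190 mm (its x) by 140 mm (its y), 34 mm high, walls 6 mm. Origin at the centre of its underside. The keeper is hinged on its +y wall and the steel catch (a fork with 23 mm between its cheeks, tops 55 mm above the bench) is on the outside of its -y wall.
- tray_in (a point): Centre of the upper face of the tray's floor, 6 mm above the bench (inside 178 mm in x by 128 mm in y). Axes as the tray's.
- keeper (a joint): The tray's keeper, a flat steel strip 158 mm long, 14 mm wide, 6 mm thick: 0 = closed, lying level across the middle of the tray with its free end in the catch (end stop); it grows as it is swung up; 1.57 = upright; about 2 rad = leaning outwards, to the tray's +y (end stop). A stiff hinge holds it wherever it is left; about 2 N at its end moves it.
- keeper_hinge (a point): On the keeper's hinge axis, which is parallel to the tray's x axis: 73 mm towards the tray's +y from the tray's origin, 40 mm above the bench, in the middle of the strip's width and thickness.
- keeper_end (a point): Middle of the free end of the keeper, 158 mm from the hinge axis.
- tape: Bystander, not to be moved: white roll of tape, 72 mm in diameter, 30 mm high.
- screwdriver: Bystander, not to be moved: screwdriver lying on the bench.
- file: Bystander, not to be moved: file with a wooden handle, 240 mm long, lying on the bench.
- shears: Bystander, not to be moved: steel shears lying flat near the robot, 240 mm long.
- hammer: Bystander, not to be moved: hammer lying on the bench.
Mind the look-alikes: they are no part of the job. What is shaped like the bar2 but red is not meant. What is shaped like the bar1 but grey is not meant.

How it is judged:
By the outcome, as a careful person would: the job done as asked, in the order asked, and still so for the second after the job is handed in, with the robot touching nothing.
Of bar1, bar2, bar3 only 2 to 3 are there at a start; the rules pass over those that are not, and their reading is None.
At some moment in a run one of bar1, bar2, bar3 may be knocked a few centimetres aside while the robot is not near it.
It also fails if it takes over 210 s, if anything falls off the work surface, if the arm or the gripper's body presses on something with over 40 N, if the wrist force passes 120 N, or if a joint passes its speed limit or range.

## Working session

There is one attempt and no reset: what is moved stays moved. The work goes in short steps, Python scripts to look and compute and a tool call to move; the robot and the scene stay as the last step left them, time stands still between calls to the robot, and variables do not carry over. Pictures are saved under pics/ and viewed, and the job is handed in when it is done.

Besides the shell and the picture viewer there is one more tool, called after "Emit:" in YAML: its name, and indented under it one key for each argument. apply_moves: Moves the arm, as the interface text tells. Its arguments: {"type":"object","properties":{"commands":{"type":"array"}},"required":["commands"]}

```bash
mkdir -p pics; ls; python3 - <<'E'
from bench import manip, viewer
import cv2, numpy as np
o=manip.get_obs(); print({k:np.round(v,3) for k,v in o.items()})
for n in ["scene","top","wrist"]:
    im,d=viewer.grab_frame(n); cv2.imwrite(f"pics/{n}0.png",im[:,:,::-1]); np.save(f"pics/{n}0.npy",d)
    print(n,{k:np.round(v,4).tolist() for k,v in viewer.camera_model(n).items()})
E
```

```text
pics
{'time': np.float64(0.0), 'joint_pos': array([ 1.023,  0.246,  1.559, -0.   ,  1.339, -0.174]), 'joint_vel': array([ 0.001, -0.002,  0.001, -0.001,  0.002,  0.001]), 'tau': array([-1.0000e-03, -4.2951e+01, -3.2613e+01, -0.0000e+00,  5.0000e-03,
       -0.0000e+00]), 'tcp_pos': array([0.237, 0.605, 0.23 ]), 'tcp_rot': array([[-0.931,  0.365, -0.001],
       [ 0.365,  0.931, -0.002],
       [ 0.   , -0.002, -1.   ]]), 'contact_force': array([ 0.149, -0.633, -0.5  ]), 'ft_torque': array([-0.005,  0.007, -0.043]), 'opening': np.float64(0.085)}
scene {'fovy': 54.6572, 'cx': 319.7135, 'cy': 203.3569, 'cam_to_world': [[0.5264, -0.6531, 0.5444, 1.1005], [0.85, 0.4171, -0.3216, -0.3748], [-0.017, 0.632, 0.7748, 0.9575], [0.0, 0.0, 0.0, 1.0]]}
top {'fovy': 51.2596, 'cx': 311.6645, 'cy': 197.9968, 'cam_to_world': [[0.026, 0.9957, -0.089, 0.4329], [-0.9993, 0.0284, 0.0255, -0.0402], [0.0279, 0.0882, 0.9957, 1.2137], [0.0, 0.0, 0.0, 1.0]]}
wrist {'fovy': 65.7065, 'cx': 323.0832, 'cy': 200.31, 'hand_eye': [[-0.0008, 0.9488, 0.3158, 0.0825], [1.0, 0.0006, 0.0007, -0.0], [0.0005, 0.3158, -0.9488, -0.1422], [0.0, 0.0, 0.0, 1.0]]}
```

View pics/scene0.png

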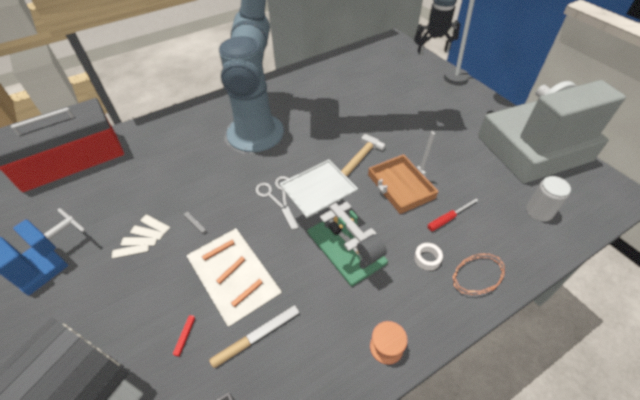

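View pics/top0.png

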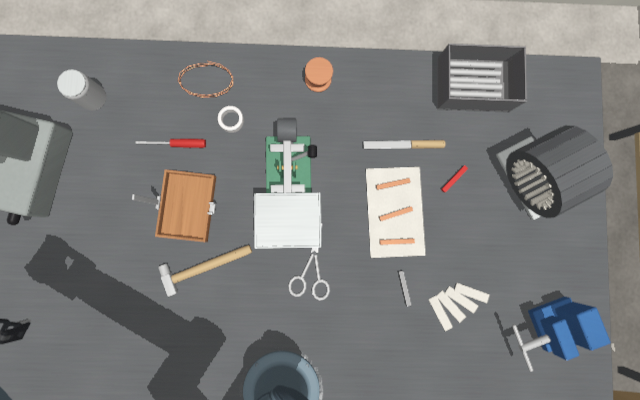

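View pics/wrist0.png

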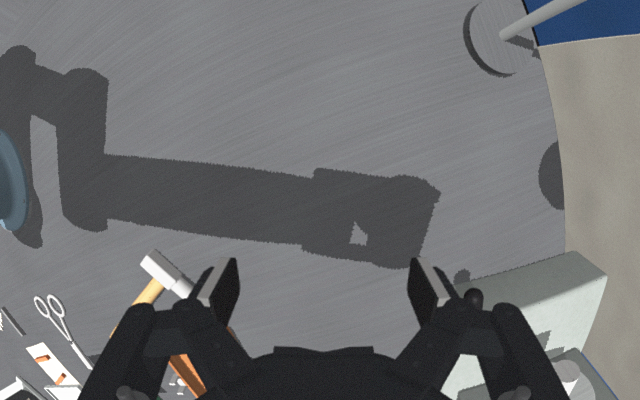

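Three orange bars on the sheet (top picture around (393,184), (396,214), (397,241)). The pan is at (288,220), the knob at (312,152), and the tray at (186,206) with its keeper leaning left (+y).

```bash
cat > h.py <<'E'
from bench import manip, viewer
import cv2, numpy as np
np.set_printoptions(suppress=True,precision=4)
def ray(name,uv,obs=None):
    m=viewer.camera_model(name); f=200/np.tan(np.radians(m["fovy"])/2)
    x=(uv[0]-m["cx"])/f; y=(uv[1]-m["cy"])/f
    if name=="wrist":
        t=np.hypot(x,y); s=np.sin(t)/t if t>1e-9 else 1
        d=np.array([x*s,-y*s,-np.cos(t)])
        H=np.array(m["hand_eye"]); T=np.eye(4); T[:3,:3]=obs["tcp_rot"]; T[:3,3]=obs["tcp_pos"]
        M=T@H
    else:
        d=np.array([x,-y,-1.0]); M=np.array(m["cam_to_world"])
    return M[:3,3],M[:3,:3]@d
def onz(name,uv,z,obs=None):
    o,d=ray(name,uv,obs); return o+d*(z-o[2])/d[2]
def grab(name,fn=None):
    o=manip.get_obs(); im,d=viewer.grab_frame(name)
    if fn: cv2.imwrite("pics/"+fn,im[:,:,::-1])
    return o,im,d
def copper(im):
    h=cv2.cvtColor(im,cv2.COLOR_RGB2HSV)
    return cv2.inRange(h,(6,90,120),(16,255,255))
def rects(name,im,z,obs,mask,amin=60):
    m=cv2.morphologyEx(mask,cv2.MORPH_OPEN,np.ones((2,2),np.uint8))
    out=[]
    for c in cv2.findContours(m,cv2.RETR_EXTERNAL,cv2.CHAIN_APPROX_NONE)[0]:
        if cv2.contourArea(c)<amin: continue
        P=np.array([onz(name,p[0].astype(float),z,obs)[:2] for p in c])
        r=cv2.minAreaRect((P*1000).astype(np.float32))
        b=cv2.boxPoints(r)/1000; e1=b[1]-b[0]; e2=b[2]-b[1]
        e=e1 if np.linalg.norm(e1)>np.linalg.norm(e2) else e2
        a=np.degrees(np.arctan2(e[1],e[0])); a=(a+90)%180-90
        out.append((np.array(r[0])/1000,sorted(np.round(r[1],1)),round(a,1),c.reshape(-1,2).mean(0)))
    return out
E
python3 - <<'E'
from h import *
for n in ["top","scene"]:
    im=cv2.imread(f"pics/{n}0.png")[:,:,::-1].copy(); d=np.load(f"pics/{n}0.npy")
    h=cv2.cvtColor(im,cv2.COLOR_RGB2HSV)
    print(n)
    for r in rects(n,im,0.016,None,copper(im)): print("copper",*r)
    for r in rects(n,im,0.02,None,cv2.inRange(h,(60,80,40),(90,255,255))): print("green",*r)
    for r in rects(n,im,0.034,None,cv2.inRange(h,(6,90,60),(16,255,255))): 
        if r[1][1]>120: print("tray",*r)
    big=cv2.resize(im[110:260,110:340] if n=="top" else im[120:290,270:460],None,fx=3.4,fy=3.4,interpolation=cv2.INTER_CUBIC)
    cv2.imwrite(f"pics/{n}0z.png",big[:,:,::-1])
E
```

```text
top
copper [ 0.42   -0.3209] [np.float64(11.4), np.float64(95.7)] -88.5 [397.5    242.0139]
copper [ 0.5001 -0.3176] [np.float64(10.9), np.float64(97.2)] -70.2 [396.7313 214.0896]
copper [ 0.5869 -0.3092] [np.float64(12.0), np.float64(97.7)] -75.8 [393.7681 184.3188]
copper [0.5066 0.2883] [np.float64(144.5), np.float64(193.9)] -4.9 [185.6552 206.681 ]
copper [ 0.9066 -0.0846] [np.float64(80.2), np.float64(104.0)] 1.6 [319.0556  75.0444]
green [ 0.6056 -0.0411] [np.float64(52.0), np.float64(99.1)] 1.7 [302.9259 174.2778]
green [ 0.6951 -0.0444] [np.float64(34.9), np.float64(38.4)] 1.7 [304.8261 142.7174]
green [0.6313 0.0376] [np.float64(46.2), np.float64(160.6)] 2.0 [273.7188 163.9875]
tray [0.5054 0.2813] [np.float64(146.6), np.float64(190.9)] -4.9 [186.6261 206.7437]
scene
copper [ 0.9002 -0.0711] [np.float64(84.1), np.float64(104.6)] -48.8 [388.8496 343.3097]
copper [ 0.5977 -0.3064] [np.float64(13.7), np.float64(91.7)] -76.0 [247.5    293.5167]
copper [ 0.511  -0.3148] [np.float64(13.4), np.float64(92.9)] -68.8 [231.5    270.6481]
copper [ 0.4323 -0.3194] [np.float64(14.4), np.float64(91.8)] -86.3 [218.9677 250.6452]
copper [0.5104 0.2907] [np.float64(160.7), np.float64(209.1)] -4.7 [401.6301 183.9827]
green [0.7173 0.0192] [np.float64(18.6), np.float64(66.2)] -87.7 [374.4912 268.386 ]
green [ 0.6821 -0.0239] [np.float64(40.4), np.float64(58.0)] -74.5 [352.3488 266.2209]
green [ 0.5725 -0.0378] [np.float64(56.0), np.float64(119.0)] 12.6 [328.8942 238.7019]
tray [0.5229 0.2768] [np.float64(158.9), np.float64(207.7)] -4.2 [401.5057 184.1839]
```

View pics/top0z.png

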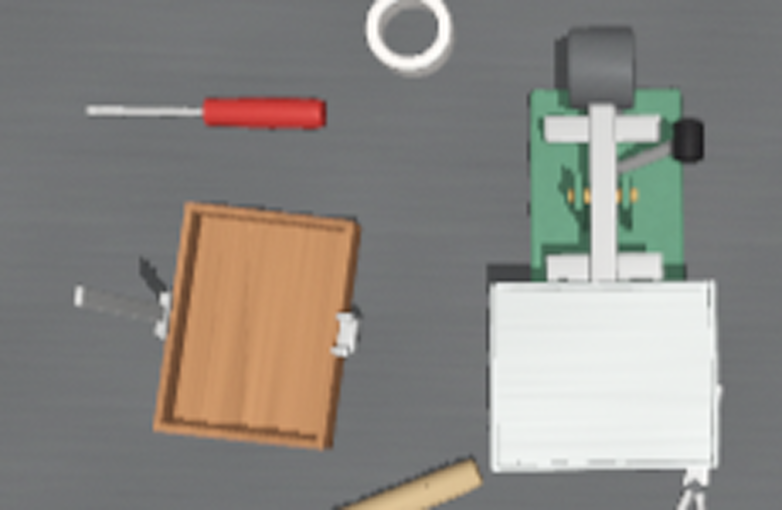

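View pics/scene0z.png

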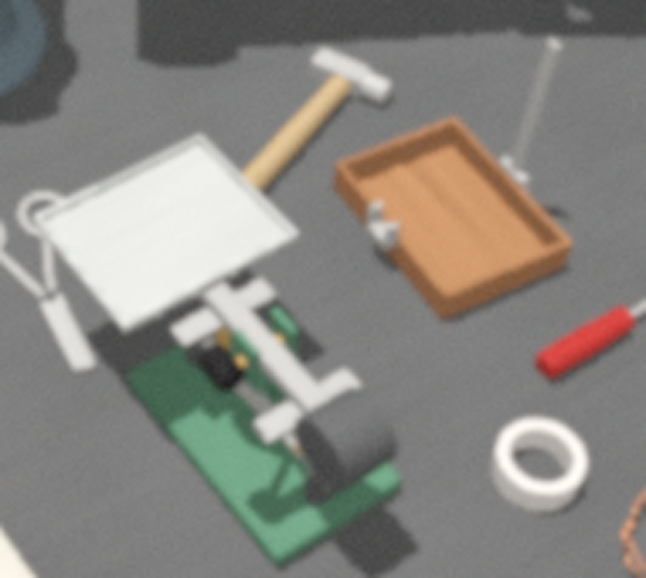

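```bash
python3 - <<'E'
from h import *
def pt(n,uv,d):
    o,r=ray(n,uv); m=np.array(viewer.camera_model(n)["cam_to_world"]); ax=-m[:3,2]
    return o+r*d/ (r@ax)
D={n:np.load(f"pics/{n}0.npy") for n in ["top","scene"]}
def P(n,u,v):
    w=D[n][int(v)-1:int(v)+2,int(u)-1:int(u)+2]; return pt(n,(u,v),np.median(w))
for u,v in [(100,240),(240,240),(340,100),(450,200),(345,190),(300,330),(550,270),(230,280)]: print("top bench",u,v,P("top",u,v))
for u,v in [(200,180),(300,320),(150,280),(400,300),(480,210),(340,140)]: print("scene bench",u,v,P("scene",u,v))
for u,v in [(288,220),(270,205),(305,235),(186,206),(312,152),(137,197),(286,126),(212,208)]: print("top",u,v,P("top",u,v))
for u,v in [(318,187),(405,185)]: print("scene",u,v,P("scene",u,v))
z=lambda a,b:(110+a/3.4,110+b/3.4)
for a,b,h in [(490,284,.143),(714,282,.143),(717,468,.143),(492,470,.143),(530,90,.02),(682,92,.02),(688,140,.186),(185,203,.034),(359,218,.034),(329,449,.034),(154,430,.034),(345,333,.055),(79,296,.175)]: print((a,b),np.round(z(a,b),1),onz("top",z(a,b),h))
E
```

```text
top bench 100 240 [0.4037 0.5291 0.003 ]
top bench 240 240 [0.4138 0.1323 0.    ]
top bench 340 100 [ 0.8376 -0.1482  0.0012]
top bench 450 200 [ 0.5471 -0.4797 -0.0008]
top bench 345 190 [ 0.5677 -0.1685 -0.0001]
top bench 300 330 [ 0.1642 -0.0479  0.0015]
top bench 550 270 [ 0.3498 -0.7743 -0.0004]
top bench 230 280 [ 0.2993  0.1563 -0.0014]
scene bench 200 180 [ 0.1201 -0.2647 -0.0029]
scene bench 300 320 [ 0.728  -0.2229 -0.0021]
scene bench 150 280 [ 0.406  -0.5186 -0.0022]
scene bench 400 300 [0.8223 0.0279 0.0003]
scene bench 480 210 [ 0.7191  0.4319 -0.0019]
scene bench 340 140 [ 0.2112  0.2448 -0.0011]
top 288 220 [ 0.4704 -0.0082  0.1385]
top 270 205 [0.5078 0.0393 0.1385]
top 305 235 [ 0.4331 -0.053   0.138 ]
top 186 206 [0.5074 0.2904 0.0056]
top 312 152 [ 0.638  -0.064   0.1969]
top 137 197 [0.5154 0.3633 0.1804]
top 286 126 [0.7122 0.004  0.1556]
top 212 208 [0.5019 0.2093 0.036 ]
scene 318 187 [ 0.4708 -0.0069  0.1373]
scene 405 185 [0.517  0.2969 0.0065]
(490, 284) [254.1 193.5] [0.5359 0.0808 0.143 ]
(714, 282) [320.  192.9] [ 0.5423 -0.0887  0.143 ]
(717, 468) [320.9 247.6] [ 0.402  -0.0944  0.143 ]
(492, 470) [254.7 248.2] [0.3962 0.0739 0.143 ]
(530, 90) [265.9 136.5] [0.7151 0.067  0.02  ]
(682, 92) [310.6 137.1] [ 0.7176 -0.0629  0.02  ]
(688, 140) [312.4 151.2] [ 0.6423 -0.0651  0.186 ]
(185, 203) [164.4 169.7] [0.6068 0.3486 0.034 ]
(359, 218) [215.6 174.1] [0.5985 0.2041 0.034 ]
(329, 449) [206.8 242.1] [0.4063 0.2197 0.034 ]
(154, 430) [155.3 236.5] [0.4181 0.3631 0.034 ]
(345, 333) [211.5 207.9] [0.5009 0.2067 0.055 ]
(79, 296) [133.2 197.1] [0.5154 0.3746 0.175 ]
```

```bash
cat >> h.py <<'E'
from scipy.spatial.transform import Rotation as Ro
def Rdown(az):
    a=np.radians(az); x=np.array([np.cos(a),np.sin(a),0]); z=np.array([0,0,-1.]); return np.column_stack([x,np.cross(z,x),z])
def goal(pos,R,obs=None):
    """print row numbers from the present pose to the target"""
    o=obs or manip.get_obs(); T=np.array(o["tcp_rot"]); 
    s=T.T@(np.array(pos)-o["tcp_pos"])/0.5; w=Ro.from_matrix(T.T@R).as_rotvec()/0.5
    return np.round(s,3).tolist(),np.round(w,3).tolist()
E
python3 - <<'E'
from h import *
print(goal((.35,.15,.33),Rdown(132)))
E
```

```text
([-0.542, -0.765, -0.198], [-0.003, 0.0, 0.928])
```

Emit:
apply_moves:
  commands:
    - [[-0.1,-0.15,-0.2],[0,0,0.2],0.6]
    - [[-0.542,-0.765,-0.2],[0,0,0.928],0.6]
    - [[-0.542,-0.765,-0.2],[0,0,0.928],0.6]
    - [[-0.542,-0.765,-0.2],[0,0,0.928],0.6]
    - [[-0.542,-0.765,-0.2],[0,0,0.928],0.6]
    - [[-0.542,-0.765,-0.2],[0,0,0.928],0.6]
    - [[-0.542,-0.765,-0.2],[0,0,0.928],0.6]
    - [[-0.542,-0.765,-0.2],[0,0,0.928],0.6]
    - [[-0.542,-0.765,-0.2],[0,0,0.928],0.6]
    - [[-0.542,-0.765,-0.2],[0,0,0.928],0.6]
    - [[-0.542,-0.765,-0.2],[0,0,0.928],0.6]
    - [[-0.542,-0.765,-0.2],[0,0,0.928],0.6]
    - [[-0.542,-0.765,-0.2],[0,0,0.928],0.6]

```text
time: 1.45
tcp_pos: [0.3496, 0.1507, 0.3309]
tcp_rot: [[-0.67, 0.742, -0.001], [0.742, 0.67, 0.0], [0.001, -0.0, -1.0]]
contact_force: [-0.1, -0.4, -0.1]
opening: 0.0513
```

```bash
python3 - <<'E'
from h import *
o=manip.get_obs();print(o["tcp_pos"],o["opening"])
print(goal((.50,-.25,.28),Rdown(104)))
E
```

```text
[0.3496 0.1507 0.3309] 0.05133611770507467
([-0.797, -0.314, 0.101], [-0.001, -0.001, 0.98])
```

Emit:
apply_moves:
  commands:
    - [[-0.797,-0.314,0.1],[0,0,0.98],0.6]
    - [[-0.797,-0.314,0.1],[0,0,0.98],0.6]
    - [[-0.797,-0.314,0.1],[0,0,0.98],0.6]
    - [[-0.797,-0.314,0.1],[0,0,0.98],0.6]
    - [[-0.797,-0.314,0.1],[0,0,0.98],0.6]
    - [[-0.797,-0.314,0.1],[0,0,0.98],0.6]
    - [[-0.797,-0.314,0.1],[0,0,0.98],0.6]
    - [[-0.797,-0.314,0.1],[0,0,0.98],0.6]
    - [[-0.797,-0.314,0.1],[0,0,0.98],0.6]
    - [[-0.797,-0.314,0.1],[0,0,0.98],0.6]
    - [[-0.797,-0.314,0.1],[0,0,0.98],0.6]
    - [[-0.797,-0.314,0.1],[0,0,0.98],0.6]

```text
time: 2.65
tcp_pos: [0.5003, -0.2493, 0.2811]
tcp_rot: [[-0.243, 0.97, -0.0], [0.97, 0.243, 0.001], [0.001, -0.0, -1.0]]
contact_force: [0.4, 0.7, 0.0]
opening: 0.0516
```

```bash
python3 - <<'E'
from h import *
o,im,d=grab("wrist","w1.png");print(o["tcp_pos"],o["opening"])
for r in rects("wrist",im,.017,o,copper(im)): print(*r)
o,im,d=grab("top","t1.png")
for r in rects("top",im,.017,o,copper(im)): print(*r)
E
```

```text
[ 0.5003 -0.2493  0.2811] 0.05155323456095539
[ 0.5887 -0.3077] [np.float64(14.6), np.float64(99.7)] -75.8 [374.3264 214.5972]
[ 0.5025 -0.3158] [np.float64(13.9), np.float64(99.5)] -70.7 [313.9116 206.7755]
[ 0.4228 -0.3198] [np.float64(14.6), np.float64(99.4)] -86.3 [258.2671 196.5068]
[ 0.9587 -0.0687] [np.float64(88.0), np.float64(90.3)] -64.4 [596.7632 137.5   ]
[ 0.8796 -0.0855] [np.float64(57.0), np.float64(75.6)] -80.2 [568.2397 130.8843]
[0.5066 0.2859] [np.float64(148.7), np.float64(193.3)] -4.9 [186.4426 206.5532]
[ 0.9063 -0.0845] [np.float64(80.2), np.float64(104.0)] 1.6 [319.0333  75.0778]
```

View pics/w1.png

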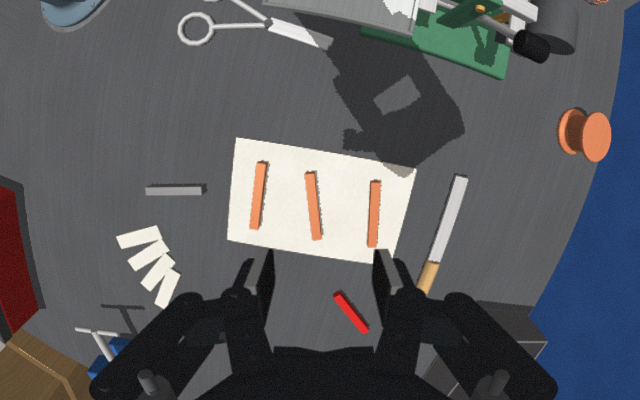

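Wrist view: three bars at px (374,214), (314,207), (258,196), each 99.5 x 14 mm, within 2 mm of the top view. Picking the far one first.

```bash
python3 - <<'E'
from h import *
R=Rdown(104.2)
print(goal((.588,-.308,.10),R)); print(goal((.588,-.308,.005),R))
E
```

```text
([-0.156, 0.142, 0.363], [0.001, 0.001, -0.005])
([-0.156, 0.142, 0.553], [0.001, 0.001, -0.005])
```

Emit:
apply_moves:
  commands:
    - [[-0.156,0.142,0.2],[0,0,0],0.45]
    - [[-0.156,0.142,0.36],[0,0,0],0.45]
    - [[-0.156,0.142,0.36],[0,0,0],0.45]
    - [[-0.156,0.142,0.36],[0,0,0],0.45]
    - [[-0.156,0.142,0.36],[0,0,0],0.45]
    - [[-0.156,0.142,0.42],[0,0,0],0.45]
    - [[-0.156,0.142,0.48],[0,0,0],0.45]
    - [[-0.156,0.142,0.52],[0,0,0],0.45]
    - [[-0.156,0.142,0.553],[0,0,0],0.45]
    - [[-0.156,0.142,0.553],[0,0,0],0.45]
    - [[-0.156,0.142,0.553],[0,0,0],0.45]

```text
time: 3.85
tcp_pos: [0.5884, -0.31, 0.0064]
tcp_rot: [[-0.241, 0.971, 0.002], [0.971, 0.241, -0.001], [-0.002, 0.001, -1.0]]
contact_force: [0.7, 0.4, -0.4]
opening: 0.0381
```

Emit:
apply_moves:
  commands:
    - [[0,0,0],[0,0,0],0.1]
    - [[0,0,0],[0,0,0],0]
    - [[0,0,0],[0,0,0],0]
    - [[0,0,0],[0,0,0],0]
    - [[0,0,0],[0,0,0],0]
    - [[0,0,0],[0,0,0],0]
    - [[0,0,0],[0,0,0],0]
    - [[0,0,0],[0,0,0],0]

```text
time: 4.65
tcp_pos: [0.5888, -0.3106, 0.0071]
tcp_rot: [[-0.241, 0.971, 0.003], [0.971, 0.241, -0.002], [-0.002, 0.002, -1.0]]
contact_force: [-0.2, 2.3, 6.2]
opening: 0.0119
```

```bash
python3 - <<'E'
from h import *
R=Rdown(92.1)
print(goal((.588,-.31,.22),Rdown(104.2))); print(goal((.509,-.0055,.22),R)); print(goal((.509,-.0055,.142),R))
E
```

```text
([0.001, -0.0, -0.426], [0.004, 0.005, -0.01])
([0.63, -0.007, -0.427], [0.005, 0.004, 0.413])
([0.63, -0.008, -0.271], [0.005, 0.004, 0.413])
```

Emit:
apply_moves:
  commands:
    - [[0,0,-0.05],[0,0,0],0]
    - [[0,0,-0.15],[0,0,0],0]
    - [[0,0,-0.25],[0,0,0],0]
    - [[0,0,-0.35],[0,0,0],0]
    - [[0,0,-0.427],[0,0,0],0]
    - [[0.1,0,-0.427],[0,0,0.1],0]
    - [[0.2,0,-0.427],[0,0,0.2],0]
    - [[0.3,0,-0.427],[0,0,0.3],0]
    - [[0.4,0,-0.427],[0,0,0.413],0]
    - [[0.5,0,-0.427],[0,0,0.413],0]
    - [[0.58,-0.007,-0.427],[0,0,0.413],0]
    - [[0.63,-0.007,-0.427],[0,0,0.413],0]
    - [[0.63,-0.007,-0.427],[0,0,0.413],0]
    - [[0.63,-0.007,-0.427],[0,0,0.413],0]
    - [[0.63,-0.007,-0.427],[0,0,0.413],0]

```text
time: 6.15
tcp_pos: [0.5086, -0.0056, 0.2184]
tcp_rot: [[-0.036, 0.999, 0.0], [0.999, 0.036, -0.0], [-0.0, 0.0, -1.0]]
contact_force: [0.2, -0.0, -1.8]
opening: 0.012
```

```bash
python3 - <<'E'
from h import *
o,im,d=grab("wrist","w2.png");print(o["tcp_pos"],o["tcp_rot"],o["opening"])
o2,im,d=grab("top","t2.png")
print(goal((.509,-.0055,.142),Rdown(92.1),o))
# pan rim by white mask in top
g=cv2.cvtColor(im,cv2.COLOR_RGB2HSV); m=cv2.inRange(g,(0,0,205),(180,40,255)); m[:180]=0; m[260:]=0; m[:,:245]=0; m[:,330:]=0
for r in rects("top",im,.143,None,m,500): print(*r)
E
```

```text
[ 0.5086 -0.0056  0.2184] [[-0.0357  0.9994  0.0002]
 [ 0.9994  0.0357 -0.0003]
 [-0.0004  0.0002 -1.    ]] 0.01204796062487251
([0.0, 0.001, 0.153], [0.0, 0.001, -0.002])
[ 0.4539 -0.0801] [np.float64(47.7), np.float64(125.6)] -13.4 [314.3983 230.2797]
```

View pics/w2.png

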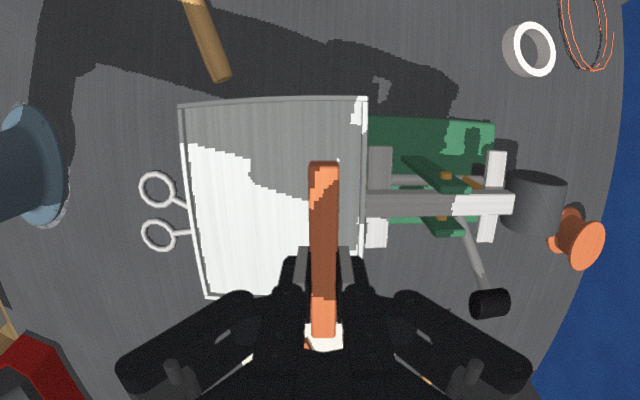

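```bash
python3 - <<'E'
from h import *
o=manip.get_obs()
for p in [(180,106),(367,97),(206,298),(366,180)]: print(p,onz("wrist",p,.143,o))
for p in [(489,303)]: print("knob",p,onz("wrist",p,.192,o))
E
```

```text
(180, 106) [0.3984 0.0735 0.143 ]
(367, 97) [0.5349 0.0799 0.143 ]
(206, 298) [ 0.4036 -0.0941  0.143 ]
(366, 180) [0.5378 0.02   0.143 ]
knob (489, 303) [ 0.6355 -0.0583  0.192 ]
```

Emit:
apply_moves:
  commands:
    - [[0,-0.003,0.07],[0,0,0],0]
    - [[0,-0.003,0.12],[0,0,0],0]
    - [[0,-0.003,0.14],[0,0,0],0]
    - [[0,-0.003,0.153],[0,0,0],0]
    - [[0,-0.003,0.153],[0,0,0],0]
    - [[0,-0.003,0.153],[0,0,0],0]

```text
time: 6.85
tcp_pos: [0.508, -0.0053, 0.1431]
tcp_rot: [[-0.036, 0.999, 0.002], [0.999, 0.036, -0.001], [-0.001, 0.002, -1.0]]
contact_force: [-0.1, 0.2, -1.5]
opening: 0.012
```

Emit:
apply_moves:
  commands:
    - [[0,0,0.003],[0,0,0],0]
    - [[0,0,0.003],[0,0,0],0]
    - [[0,0,0.003],[0,0,0],0]

```text
time: 7.15
tcp_pos: [0.5078, -0.0051, 0.1413]
tcp_rot: [[-0.037, 0.999, 0.002], [0.999, 0.037, -0.001], [-0.001, 0.002, -1.0]]
contact_force: [1.4, -0.7, 0.5]
opening: 0.0117
```

Touching now; release, then rise.

Emit:
apply_moves:
  commands:
    - [[0,0,0],[0,0,0],0.28]
    - [[0,0,0],[0,0,0],0.28]
    - [[0,0,0],[0,0,0],0.28]
    - [[0,0,-0.02],[0,0,0],0.28]
    - [[0,0,-0.06],[0,0,0],0.3]
    - [[0,0,-0.14],[0,0,0],0.45]
    - [[0,0,-0.22],[0,0,0],0.45]
    - [[0,0,-0.22],[0,0,0],0.45]

```text
time: 7.95
tcp_pos: [0.5103, -0.0056, 0.2579]
tcp_rot: [[-0.037, 0.999, 0.013], [0.999, 0.037, -0.003], [-0.003, 0.012, -1.0]]
contact_force: [-0.1, -0.4, 0.6]
opening: 0.0386
```

```bash
python3 - <<'E'
from h import *
o,im,d=grab("wrist","w3.png");print(o["tcp_pos"],o["opening"])
for r in rects("wrist",im,.151,o,copper(im)): print(*r)
print(goal((.50,-.25,.22),Rdown(109)))
E
```

```text
[ 0.5103 -0.0056  0.2579] 0.03864787858209531
[ 0.499  -0.1672] [np.float64(9.0), np.float64(41.9)] -70.1 [307.1774 338.4355]
[ 0.7976 -0.0406] [np.float64(58.7), np.float64(60.2)] -39.1 [568.1416 234.2124]
[ 0.7477 -0.0213] [np.float64(37.4), np.float64(49.7)] 71.1 [542.6218 218.1765]
[ 0.5069 -0.0019] [np.float64(13.2), np.float64(98.0)] -87.7 [319.2308 190.7773]
([-0.488, -0.036, 0.07], [0.014, 0.006, -0.59])
```

View pics/w3.png

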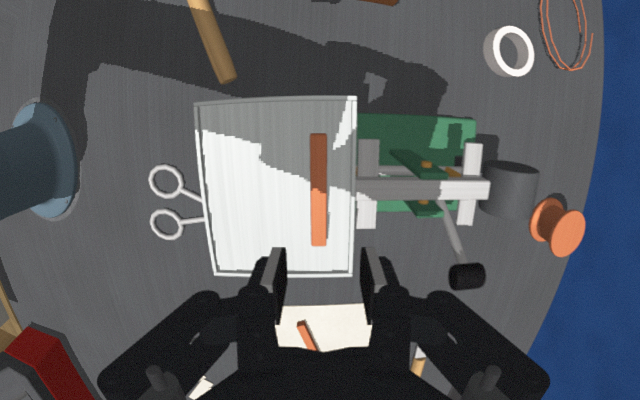

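Bar 1 lies in the pan at (0.507, -0.002), along y. Going for the middle bar, looking again on the way.

Emit:
apply_moves:
  commands:
    - [[-0.1,0,0],[0,0,0],0.45]
    - [[-0.2,0,0],[0,0,-0.2],0.45]
    - [[-0.3,-0.02,0],[0,0,-0.4],0.45]
    - [[-0.4,-0.036,0],[0,0,-0.59],0.45]
    - [[-0.488,-0.036,0],[0.01,0.006,-0.59],0.45]
    - [[-0.488,-0.036,0.07],[0.014,0.006,-0.59],0.45]
    - [[-0.488,-0.036,0.07],[0.014,0.006,-0.59],0.45]
    - [[-0.488,-0.036,0.07],[0.014,0.006,-0.59],0.45]

```text
time: 8.8
tcp_pos: [0.497, -0.2484, 0.214]
tcp_rot: [[-0.326, 0.945, -0.01], [0.945, 0.326, 0.004], [0.007, -0.008, -1.0]]
contact_force: [-0.4, 0.1, 0.1]
opening: 0.0384
```

```bash
python3 - <<'E'
from h import *
o,im,d=grab("wrist","w4.png");print(o["tcp_pos"],o["opening"])
L=[r for r in rects("wrist",im,.017,o,copper(im)) if r[1][1]<110 and r[1][0]<20]
for r in L:
    print(*r)
    R=Rdown(r[2]+180); print(goal((*r[0],.10),R,o),goal((*r[0],.008),R,o))
E
```

```text
[ 0.497  -0.2484  0.214 ] 0.03838725926562081
[ 0.5027 -0.3158] [np.float64(13.9), np.float64(99.3)] -70.2 [311.5176 227.    ]
([-0.133, -0.031, 0.227], [-0.017, -0.015, -0.028]) ([-0.134, -0.03, 0.411], [-0.017, -0.015, -0.028])
[ 0.4228 -0.32  ] [np.float64(13.9), np.float64(100.1)] -86.0 [247.741  209.0241]
([-0.089, -0.185, 0.229], [-0.019, -0.012, 0.524]) ([-0.09, -0.183, 0.413], [-0.019, -0.012, 0.524])
```

Emit:
apply_moves:
  commands:
    - [[-0.133,-0.031,0.1],[0,0,-0.028],0.45]
    - [[-0.133,-0.031,0.18],[0,0,-0.028],0.45]
    - [[-0.133,-0.031,0.227],[0,0,-0.028],0.45]
    - [[-0.133,-0.031,0.227],[0,0,-0.028],0.45]
    - [[-0.133,-0.031,0.227],[0,0,-0.028],0.45]

```text
time: 9.35
tcp_pos: [0.5047, -0.3166, 0.1031]
tcp_rot: [[-0.34, 0.94, -0.007], [0.941, 0.34, 0.001], [0.003, -0.006, -1.0]]
contact_force: [0.4, -0.7, 1.4]
opening: 0.0384
```

```bash
python3 - <<'E'
from h import *
o=manip.get_obs(); R=Rdown(109.8)
print(o["tcp_pos"],goal((.5027,-.3158,.008),R,o))
E
```

```text
[ 0.5047 -0.3166  0.1031] ([0.002, -0.002, 0.19], [-0.012, -0.007, 0.002])
```

Emit:
apply_moves:
  commands:
    - [[0.002,-0.003,0.07],[-0.01,-0.007,0],0.45]
    - [[0.002,-0.003,0.13],[-0.01,-0.007,0],0.45]
    - [[0.002,-0.003,0.17],[-0.01,-0.007,0],0.45]
    - [[0.002,-0.003,0.19],[-0.01,-0.007,0],0.45]
    - [[0.002,-0.003,0.19],[-0.01,-0.007,0],0.4]
    - [[0.002,-0.003,0.19],[-0.01,-0.007,0],0.1]
    - [[0.002,-0.003,0.19],[-0.01,-0.007,0],0]
    - [[0.002,-0.003,0.19],[-0.01,-0.007,0],0]
    - [[0.002,-0.003,0.19],[-0.01,-0.007,0],0]
    - [[0.002,-0.003,0.19],[-0.01,-0.007,0],0]
    - [[0.002,-0.003,0.19],[-0.01,-0.007,0],0]
    - [[0.002,-0.003,0.19],[-0.01,-0.007,0],0]

```text
time: 10.55
tcp_pos: [0.5032, -0.3176, 0.0094]
tcp_rot: [[-0.339, 0.941, 0.002], [0.941, 0.339, -0.002], [-0.003, 0.001, -1.0]]
contact_force: [-0.3, 2.4, 7.3]
opening: 0.0118
```

```bash
python3 - <<'E'
from h import *
o=manip.get_obs(); R=Rdown(92.1)
print(o["tcp_pos"],goal((.469,-.007,.22),R,o))
E
```

```text
[ 0.5032 -0.3176  0.0094] ([0.607, 0.146, -0.423], [0.003, 0.005, 0.618])
```

Emit:
apply_moves:
  commands:
    - [[0,0,-0.05],[0,0,0],0]
    - [[0,0,-0.15],[0,0,0],0]
    - [[0,0,-0.25],[0,0,0],0]
    - [[0,0,-0.35],[0,0,0],0]
    - [[0,0,-0.427],[0,0,0],0]
    - [[0.1,0.03,-0.427],[0,0,0.15],0]
    - [[0.2,0.05,-0.427],[0,0,0.3],0]
    - [[0.3,0.07,-0.427],[0,0,0.45],0]
    - [[0.4,0.1,-0.427],[0,0,0.6],0]
    - [[0.5,0.12,-0.427],[0,0,0.618],0]
    - [[0.58,0.14,-0.427],[0,0,0.618],0]
    - [[0.607,0.146,-0.427],[0,0,0.618],0]
    - [[0.607,0.146,-0.427],[0,0,0.618],0]
    - [[0.607,0.146,-0.427],[0,0,0.618],0]
    - [[0.607,0.146,-0.427],[0,0,0.618],0]

```text
time: 12.05
tcp_pos: [0.4681, -0.0075, 0.2205]
tcp_rot: [[-0.035, 0.999, -0.001], [0.999, 0.035, -0.0], [-0.0, -0.001, -1.0]]
contact_force: [-0.2, -0.7, -1.8]
opening: 0.0118
```

```bash
python3 - <<'E'
from h import *
o=manip.get_obs(); R=Rdown(92.1)
print(o["tcp_pos"],o["opening"],goal((.467,-.007,.1455),R,o))
E
```

```text
[ 0.4681 -0.0075  0.2205] 0.011783825758305094 ([0.001, -0.002, 0.15], [-0.002, 0.001, -0.004])
```

Emit:
apply_moves:
  commands:
    - [[0,-0.002,0.06],[0,0,0],0]
    - [[0,-0.002,0.11],[0,0,0],0]
    - [[0,-0.002,0.14],[0,0,0],0]
    - [[0,-0.002,0.15],[0,0,0],0]
    - [[0,-0.002,0.154],[0,0,0],0]
    - [[0,-0.002,0.154],[0,0,0],0]
    - [[0,-0.002,0.154],[0,0,0],0]

```text
time: 12.75
tcp_pos: [0.4674, -0.0067, 0.1443]
tcp_rot: [[-0.036, 0.999, 0.0], [0.999, 0.036, -0.0], [-0.0, 0.0, -1.0]]
contact_force: [0.3, -0.2, -2.1]
opening: 0.0116
```

Emit:
apply_moves:
  commands:
    - [[0,0,0.002],[0,0,0],0]
    - [[0,0,0.002],[0,0,0],0]
    - [[0,0,0.002],[0,0,0],0.28]
    - [[0,0,0.002],[0,0,0],0.28]
    - [[0,0,0.002],[0,0,0],0.28]
    - [[0,0,-0.02],[0,0,0],0.28]
    - [[0,0,-0.06],[0,0,0],0.3]
    - [[0,0,-0.14],[0,0,0],0.45]
    - [[0,0,-0.22],[0,0,0],0.45]
    - [[0,0,-0.22],[0,0,0],0.45]
    - [[0,0,-0.22],[0,0,0],0.45]

```text
time: 13.85
tcp_pos: [0.4675, -0.0065, 0.255]
tcp_rot: [[-0.036, 0.999, 0.002], [0.999, 0.036, -0.001], [-0.001, 0.002, -1.0]]
contact_force: [-0.3, -0.5, 0.2]
opening: 0.0382
```

```bash
python3 - <<'E'
from h import *
o,im,d=grab("wrist","w5.png");print(o["tcp_pos"],o["opening"])
for r in rects("wrist",im,.151,o,copper(im)): print(*r)
print(goal((.42,-.25,.20),Rdown(94)))
E
```

```text
[ 0.4675 -0.0065  0.255 ] 0.03824490240713637
[ 0.4354 -0.163 ] [np.float64(9.1), np.float64(30.8)] -86.6 [288.8824 337.1961]
[ 0.7271 -0.0379] [np.float64(14.8), np.float64(39.0)] -46.8 [557.5536 233.125 ]
[ 0.7866 -0.0411] [np.float64(59.1), np.float64(59.2)] 40.8 [587.9057 235.4434]
[ 0.7424 -0.0038] [np.float64(9.3), np.float64(28.1)] 1.1 [573.     206.1282]
[ 0.4663 -0.0042] [np.float64(13.2), np.float64(97.3)] -87.6 [322.9595 193.332 ]
[ 0.506  -0.0017] [np.float64(14.0), np.float64(98.0)] -88.5 [370.4593 192.3293]
([-0.484, -0.111, 0.107], [-0.003, -0.0, -0.067])
```

View pics/w5.png

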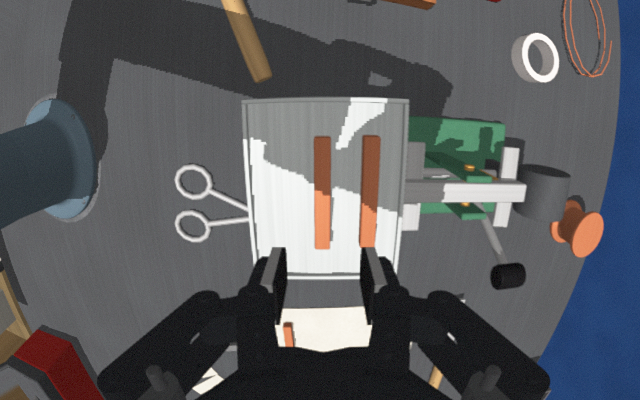

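Two bars are in the pan, parallel, 40 mm apart. Now the third.

Emit:
apply_moves:
  commands:
    - [[-0.1,-0.02,0],[0,0,0],0.45]
    - [[-0.2,-0.05,0],[0,0,0],0.45]
    - [[-0.3,-0.08,0],[0,0,0],0.45]
    - [[-0.4,-0.1,0.03],[0,0,-0.06],0.45]
    - [[-0.484,-0.111,0.107],[0,0,-0.06],0.45]
    - [[-0.484,-0.111,0.107],[0,0,-0.06],0.45]
    - [[-0.484,-0.111,0.107],[0,0,-0.06],0.45]
    - [[-0.484,-0.111,0.107],[0,0,-0.06],0.45]

```text
time: 14.7
tcp_pos: [0.4201, -0.2492, 0.1995]
tcp_rot: [[-0.067, 0.998, -0.002], [0.998, 0.067, 0.001], [0.002, -0.002, -1.0]]
contact_force: [0.5, -0.5, -0.4]
opening: 0.0386
```

```bash
python3 - <<'E'
from h import *
o,im,d=grab("wrist","w6.png");print(o["tcp_pos"],o["opening"])
for r in rects("wrist",im,.017,o,copper(im)):
    if r[1][1]<110 and r[1][0]<20:
        print(*r); R=Rdown(r[2]+180); print(goal((*r[0],.10),R,o),goal((*r[0],.009),R,o))
E
```

```text
[ 0.4201 -0.2492  0.1995] 0.03862990699972676
[ 0.422  -0.3198] [np.float64(13.6), np.float64(98.7)] -85.9 [322.1272 234.2775]
([-0.141, -0.005, 0.199], [-0.004, -0.003, -0.009]) ([-0.142, -0.005, 0.381], [-0.004, -0.003, -0.009])
```

Emit:
apply_moves:
  commands:
    - [[-0.07,-0.005,0.1],[0,0,0],0.45]
    - [[-0.141,-0.005,0.18],[0,0,0],0.45]
    - [[-0.141,-0.005,0.22],[0,0,0],0.45]
    - [[-0.141,-0.005,0.27],[0,0,0],0.45]
    - [[-0.141,-0.005,0.32],[0,0,0],0.45]
    - [[-0.141,-0.005,0.36],[0,0,0],0.45]
    - [[-0.141,-0.005,0.38],[0,0,0],0.45]
    - [[-0.141,-0.005,0.38],[0,0,0],0.45]
    - [[-0.141,-0.005,0.38],[0,0,0],0.1]
    - [[-0.141,-0.005,0.38],[0,0,0],0]
    - [[-0.141,-0.005,0.38],[0,0,0],0]
    - [[-0.141,-0.005,0.38],[0,0,0],0]
    - [[-0.141,-0.005,0.38],[0,0,0],0]
    - [[-0.141,-0.005,0.38],[0,0,0],0]
    - [[-0.141,-0.005,0.38],[0,0,0],0]

```text
time: 16.25
tcp_pos: [0.4232, -0.3214, 0.0116]
tcp_rot: [[-0.066, 0.998, 0.001], [0.998, 0.066, -0.002], [-0.002, 0.001, -1.0]]
contact_force: [0.7, 1.9, 6.9]
opening: 0.0113
```

```bash
python3 - <<'E'
from h import *
o=manip.get_obs(); R=Rdown(92.1)
print(o["tcp_pos"],goal((.428,-.008,.22),R,o))
E
```

```text
[ 0.4232 -0.3214  0.0116] ([0.624, 0.052, -0.418], [0.001, 0.003, 0.059])
```

Emit:
apply_moves:
  commands:
    - [[0,0,-0.05],[0,0,0],0]
    - [[0,0,-0.15],[0,0,0],0]
    - [[0,0,-0.25],[0,0,0],0]
    - [[0,0,-0.35],[0,0,0],0]
    - [[0,0,-0.42],[0,0,0],0]
    - [[0.1,0,-0.42],[0,0,0],0]
    - [[0.2,0.02,-0.42],[0,0,0],0]
    - [[0.3,0.03,-0.42],[0,0,0.06],0]
    - [[0.4,0.04,-0.42],[0,0,0.06],0]
    - [[0.5,0.052,-0.42],[0,0,0.06],0]
    - [[0.58,0.052,-0.42],[0,0,0.06],0]
    - [[0.624,0.052,-0.42],[0,0,0.06],0]
    - [[0.624,0.052,-0.42],[0,0,0.06],0]
    - [[0.624,0.052,-0.42],[0,0,0.06],0]
    - [[0.624,0.052,-0.42],[0,0,0.06],0]

```text
time: 17.75
tcp_pos: [0.4276, -0.0085, 0.2199]
tcp_rot: [[-0.035, 0.999, -0.001], [0.999, 0.035, -0.0], [-0.0, -0.001, -1.0]]
contact_force: [0.6, -0.2, -1.6]
opening: 0.0115
```

```bash
python3 - <<'E'
from h import *
o=manip.get_obs(); R=Rdown(92.1)
print(o["tcp_pos"],o["opening"],goal((.4275,-.008,.1475),R,o))
E
```

```text
[ 0.4276 -0.0085  0.2199] 0.011504266010505403 ([0.001, 0.0, 0.145], [-0.003, 0.001, -0.003])
```

Emit:
apply_moves:
  commands:
    - [[0,0,0.06],[0,0,0],0]
    - [[0,0,0.11],[0,0,0],0]
    - [[0,0,0.135],[0,0,0],0]
    - [[0,0,0.145],[0,0,0],0]
    - [[0,0,0.148],[0,0,0],0]
    - [[0,0,0.148],[0,0,0],0]
    - [[0,0,0.148],[0,0,0],0]

```text
time: 18.45
tcp_pos: [0.4282, -0.0079, 0.1469]
tcp_rot: [[-0.036, 0.999, 0.001], [0.999, 0.036, -0.001], [-0.001, 0.001, -1.0]]
contact_force: [0.7, -0.1, -2.8]
opening: 0.0115
```

Emit:
apply_moves:
  commands:
    - [[0,0,0.002],[0,0,0],0]
    - [[0,0,0.002],[0,0,0],0]
    - [[0,0,0.002],[0,0,0],0.28]
    - [[0,0,0.002],[0,0,0],0.28]
    - [[0,0,0.002],[0,0,0],0.28]
    - [[0,0,-0.02],[0,0,0],0.28]
    - [[0,0,-0.06],[0,0,0],0.3]
    - [[0,0,-0.14],[0,0,0],0.4]
    - [[0,0,-0.24],[0,0,0],0.4]
    - [[0,0,-0.3],[0,0,0],0.4]
    - [[0,0,-0.3],[0,0,0],0.4]
    - [[0,0,-0.3],[0,0,0],0.4]

```text
time: 19.65
tcp_pos: [0.4279, -0.0077, 0.2968]
tcp_rot: [[-0.036, 0.999, 0.0], [0.999, 0.036, -0.001], [-0.001, 0.0, -1.0]]
contact_force: [-1.0, 0.1, -1.3]
opening: 0.0342
```

```bash
python3 - <<'E'
from h import *
o,im,d=grab("wrist","w7.png");print(o["tcp_pos"],o["opening"],o["joint_pos"])
for r in rects("wrist",im,.151,o,copper(im)): print(*r)
print(goal((.50,-.2,.33),Rdown(140)))
for p in [(0,0)]: pass
E
```

```text
[ 0.4279 -0.0077  0.2968] 0.03421903151002154 [-0.284  -0.3608  2.0183 -0.0004  1.4834 -0.3204]
[ 0.7286 -0.0422] [np.float64(19.1), np.float64(44.2)] -53.8 [559.0645 221.6129]
[ 0.7899 -0.0455] [np.float64(61.6), np.float64(61.9)] 40.7 [586.6465 225.2222]
[ 0.7444 -0.0086] [np.float64(10.5), np.float64(29.5)] 4.8 [572.2778 198.9444]
[ 0.4674 -0.0065] [np.float64(27.9), np.float64(101.5)] -88.6 [365.3765 177.991 ]
[ 0.4267 -0.0056] [np.float64(13.2), np.float64(96.8)] -87.7 [323.2512 181.7767]
[0.5216 0.174 ] [np.float64(17.2), np.float64(54.9)] 10.6 [432.7887   5.5986]
([-0.39, 0.131, -0.07], [-0.004, -0.003, -1.672])
```

View pics/w7.png

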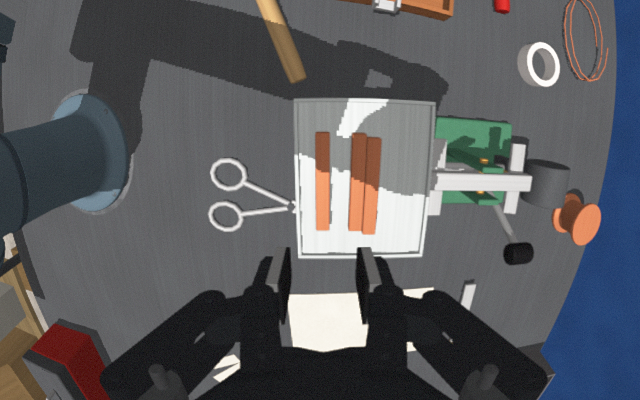

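The third bar is in, but the far bar has been knocked so that it now lies against the middle one (px 358/372, 180). All three are still flat in the pan. Next the lever: I'll grip the knob across its end faces, jaws along x.

```bash
python3 - <<'E'
from h import *
print(goal((.639,-.066,.27),Rdown(92.1)))
E
```

```text
([-0.132, 0.419, 0.05], [-0.005, -0.001, -0.0])
```

Emit:
apply_moves:
  commands:
    - [[-0.06,0.1,0],[0,0,0],0.6]
    - [[-0.13,0.2,0],[0,0,0],0.6]
    - [[-0.132,0.3,0],[0,0,0],0.6]
    - [[-0.132,0.38,0.02],[0,0,0],0.6]
    - [[-0.132,0.419,0.05],[0,0,0],0.6]
    - [[-0.132,0.419,0.05],[0,0,0],0.6]
    - [[-0.132,0.419,0.05],[0,0,0],0.6]
    - [[-0.132,0.419,0.05],[0,0,0],0.6]

```text
time: 20.5
tcp_pos: [0.6385, -0.0658, 0.2703]
tcp_rot: [[-0.036, 0.999, -0.002], [0.999, 0.036, 0.0], [0.0, -0.002, -1.0]]
contact_force: [0.2, 0.1, 0.3]
opening: 0.0513
```

```bash
python3 - <<'E'
from h import *
o,im,d=grab("wrist","w8.png");print(o["tcp_pos"],o["opening"])
E
```

```text
[ 0.6385 -0.0658  0.2703] 0.051304319284792975
```

View pics/w8.png

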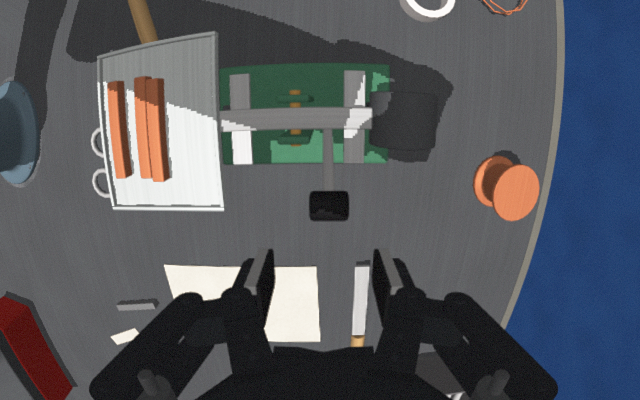

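```bash
python3 - <<'E'
from h import *
o=manip.get_obs()
for p in [(309,205),(349,206),(329,198),(329,215),(329,192)]: print(p,onz("wrist",p,.186,o),onz("wrist",p,.194,o))
print(goal((.640,-.065,.175),Rdown(92.1)))
E
```

```text
(309, 205) [ 0.6263 -0.0643  0.186 ] [ 0.6266 -0.0614  0.194 ]
(349, 206) [ 0.6575 -0.064   0.186 ] [ 0.6567 -0.0612  0.194 ]
(329, 198) [ 0.6416 -0.058   0.186 ] [ 0.6414 -0.0554  0.194 ]
(329, 215) [ 0.6422 -0.072   0.186 ] [ 0.6419 -0.0689  0.194 ]
(329, 192) [ 0.6414 -0.0531  0.186 ] [ 0.6412 -0.0507  0.194 ]
([0.002, 0.003, 0.192], [-0.002, 0.0, -0.0])
```

Emit:
apply_moves:
  commands:
    - [[0.004,0.006,0.05],[0,0,0],0.6]
    - [[0.004,0.006,0.1],[0,0,0],0.6]
    - [[0.004,0.006,0.14],[0,0,0],0.6]
    - [[0.004,0.006,0.17],[0,0,0],0.6]
    - [[0.004,0.006,0.188],[0,0,0],0.6]
    - [[0.004,0.006,0.188],[0,0,0],0.6]
    - [[0.004,0.006,0.188],[0,0,0],0.45]
    - [[0.004,0.006,0.188],[0,0,0],0.4]
    - [[0.004,0.006,0.188],[0,0,0],0.2]
    - [[0.004,0.006,0.188],[0,0,0],0.2]
    - [[0.004,0.006,0.188],[0,0,0],0.2]
    - [[0.004,0.006,0.188],[0,0,0],0.2]

```text
time: 21.75
tcp_pos: [0.6425, -0.0644, 0.1781]
tcp_rot: [[-0.037, 0.999, -0.0], [0.999, 0.037, -0.001], [-0.001, -0.0, -1.0]]
contact_force: [-4.7, -1.5, 6.0]
opening: 0.0287
```

```bash
python3 - <<'E'
from h import *
o,im,d=grab("wrist","w9.png");print(o["tcp_pos"],o["opening"],o["contact_force"])
# arc rows from present pose; lever axis at y=-.002-ish
for k in range(0,14):
    a=.05*k
    dy=-.15*(np.sin(.44+a)-np.sin(.44)); dz=.15*(np.cos(.44+a)-np.cos(.44))
    dw=np.array([-dy*np.sin(np.radians(2.1))*-1*-1*-1*-1,dy,dz]); dw[0]=-dy*np.sin(np.radians(2.1))
    print(round(a,2),np.round(o["tcp_rot"].T@dw/.5,3))
E
```

```text
[ 0.6425 -0.0644  0.1781] 0.028744188915743044 [-4.7131 -1.4552  6.0377]
0.0 [0. 0. 0.]
0.05 [-0.013  0.     0.007]
0.1 [-0.026  0.     0.014]
0.15 [-0.039  0.     0.022]
0.2 [-0.051  0.     0.031]
0.25 [-0.063  0.     0.04 ]
0.3 [-0.074  0.     0.05 ]
0.35 [-0.085  0.     0.06 ]
0.4 [-0.096  0.     0.071]
0.45 [-0.105  0.     0.083]
0.5 [-0.114  0.     0.095]
0.55 [-0.123  0.     0.107]
0.6 [-0.131  0.     0.12 ]
0.65 [-0.138  0.     0.133]
```

View pics/w9.png

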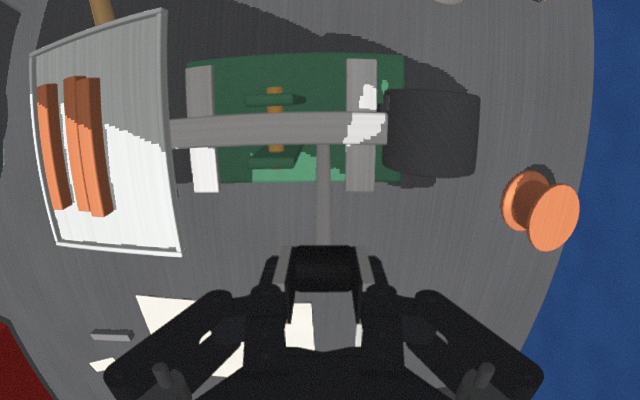

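Knob gripped (opening 28.7 mm, px (323,268)). Releasing along the arc, the first half first.

Emit:
apply_moves:
  commands:
    - [[-0.007,0,0.004],[0,0,0],0.2]
    - [[-0.013,0,0.007],[0,0,0],0.2]
    - [[-0.026,0,0.014],[0,0,0],0.2]
    - [[-0.039,0,0.022],[0,0,0],0.2]
    - [[-0.051,0,0.031],[0,0,0],0.2]
    - [[-0.063,0,0.04],[0,0,0],0.2]
    - [[-0.074,0,0.05],[0,0,0],0.2]

```text
time: 22.5
tcp_pos: [0.6441, -0.1021, 0.1543]
tcp_rot: [[-0.036, 0.999, 0.0], [0.999, 0.036, -0.002], [-0.002, 0.0, -1.0]]
contact_force: [-5.9, -4.4, 12.1]
opening: 0.0285
```

Emit:
apply_moves:
  commands:
    - [[-0.011,0,0.01],[0,0,0],0.2]
    - [[-0.022,0,0.021],[0,0,0],0.2]
    - [[-0.031,0,0.033],[0,0,0],0.2]
    - [[-0.04,0,0.045],[0,0,0],0.2]
    - [[-0.049,0,0.057],[0,0,0],0.2]
    - [[-0.057,0,0.07],[0,0,0],0.2]
    - [[-0.064,0,0.083],[0,0,0],0.2]
    - [[-0.066,0,0.086],[0,0,0],0.2]
    - [[-0.066,0,0.086],[0,0,0],0.2]

```text
time: 23.4
tcp_pos: [0.6456, -0.1373, 0.1109]
tcp_rot: [[-0.036, 0.999, 0.001], [0.999, 0.036, -0.005], [-0.005, 0.001, -1.0]]
contact_force: [-3.4, -9.8, 7.2]
opening: 0.0286
```

```bash
python3 - <<'E'
from h import *
o,im,d=grab("wrist","w10.png");print(o["time"],o["tcp_pos"],o["opening"],o["contact_force"])
o,im,d=grab("scene","s10.png")
cv2.imwrite("pics/s10z.png",cv2.resize(im[100:300,240:480],None,fx=3,fy=3)[:,:,::-1])
E
```

```text
23.4 [ 0.6456 -0.1373  0.1109] 0.028574878572332412 [-3.4123 -9.7878  7.1861]
```

View pics/w10.png

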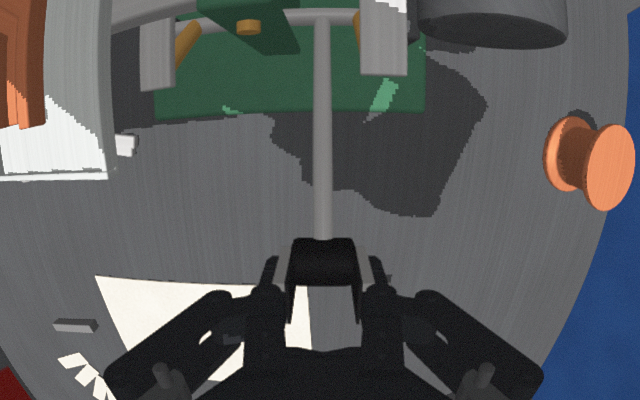

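View pics/s10z.png

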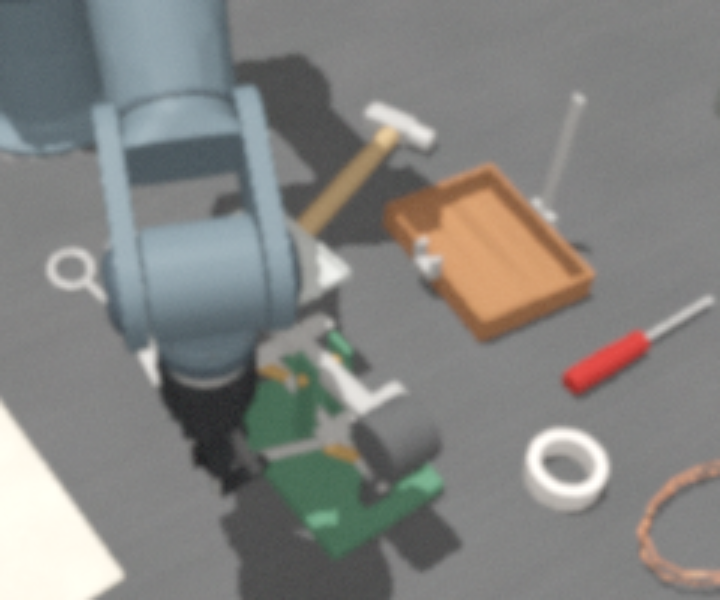

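Lever fully out, fingers laid down and the beam tipped. Hold over 2 s.

Emit:
apply_moves:
  commands:
    - [[0,0,0],[0,0,0],0.2]
    - [[0,0,0],[0,0,0],0.2]
    - [[0,0,0],[0,0,0],0.2]
    - [[0,0,0],[0,0,0],0.2]
    - [[0,0,0],[0,0,0],0.2]
    - [[0,0,0],[0,0,0],0.2]
    - [[0,0,0],[0,0,0],0.2]
    - [[0,0,0],[0,0,0],0.2]
    - [[0,0,0],[0,0,0],0.2]
    - [[0,0,0],[0,0,0],0.2]
    - [[0,0,0],[0,0,0],0.2]
    - [[0,0,0],[0,0,0],0.2]
    - [[0,0,0],[0,0,0],0.2]
    - [[0,0,0],[0,0,0],0.2]
    - [[0,0,0],[0,0,0],0.2]
    - [[0,0,0],[0,0,0],0.2]
    - [[0,0,0],[0,0,0],0.2]
    - [[0,0,0],[0,0,0],0.2]
    - [[0,0,0],[0,0,0],0.2]
    - [[0,0,0],[0,0,0],0.2]

```text
time: 25.5
tcp_pos: [0.6456, -0.1373, 0.1111]
tcp_rot: [[-0.036, 0.999, 0.001], [0.999, 0.036, -0.006], [-0.006, 0.001, -1.0]]
contact_force: [-2.8, -11.0, 7.1]
opening: 0.0288
```

```bash
cat >> h.py <<'E'
def depthpts(name,d,uvs,obs=None):
    m=viewer.camera_model(name); out=[]
    M=np.array(m["cam_to_world"]) if name!="wrist" else None
    if M is None:
        T=np.eye(4); T[:3,:3]=obs["tcp_rot"]; T[:3,3]=obs["tcp_pos"]; M=T@np.array(m["hand_eye"])
    for u,v in uvs:
        o,r=ray(name,(u,v),obs); z=np.median(d[v-1:v+2,u-1:u+2]); out.append(o+r*z/(r@-M[:3,2]))
    return np.array(out)
E
python3 - <<'E'
from h import *
o,im,d=grab("wrist","w11.png");print(o["time"],o["contact_force"])
print("near rim/floor",depthpts("wrist",d,[(20,160),(60,160),(95,160),(30,60)],o))
o,im,d=grab("top","t11.png")
cv2.imwrite("pics/t11z.png",cv2.resize(im[110:270,230:350],None,fx=4,fy=4)[:,:,::-1])
E
```

```text
25.5 [ -2.811  -11.0111   7.0706]
near rim/floor [[ 0.439  -0.0799  0.1158]
 [ 0.4938 -0.0802  0.1227]
 [ 0.5268 -0.0803  0.1264]
 [ 0.4806 -0.0209  0.1318]]
```

View pics/t11z.png

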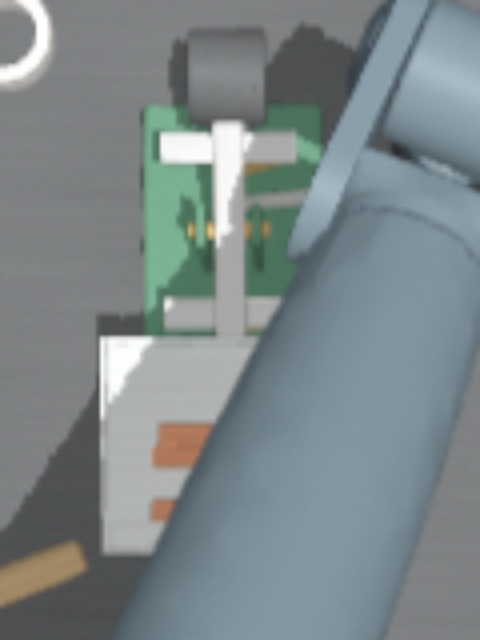

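Emit:
apply_moves:
  commands:
    - [[0,0,0],[0,0,0],0.2]
    - [[0,0,0],[0,0,0],0.2]
    - [[0,0,0],[0,0,0],0.2]
    - [[0,0,0],[0,0,0],0.2]
    - [[0,0,0],[0,0,0],0.2]
    - [[0.009,0,-0.016],[0,0,0],0.2]
    - [[0.017,0,-0.029],[0,0,0],0.2]
    - [[0.026,0,-0.041],[0,0,0],0.2]
    - [[0.035,0,-0.053],[0,0,0],0.2]
    - [[0.044,0,-0.065],[0,0,0],0.2]
    - [[0.055,0,-0.076],[0,0,0],0.2]
    - [[0.066,0,-0.086],[0,0,0],0.2]
    - [[0.066,0,-0.086],[0,0,0],0.2]

```text
time: 26.9
tcp_pos: [0.6439, -0.1009, 0.1513]
tcp_rot: [[-0.037, 0.999, 0.0], [0.999, 0.037, -0.001], [-0.001, 0.0, -1.0]]
contact_force: [2.4, 0.0, -1.5]
opening: 0.0288
```

Emit:
apply_moves:
  commands:
    - [[0.011,0,-0.01],[0,0,0],0.2]
    - [[0.023,0,-0.019],[0,0,0],0.2]
    - [[0.029,0,-0.024],[0,0,0],0.2]
    - [[0.035,0,-0.028],[0,0,0],0.2]
    - [[0.041,0,-0.032],[0,0,0],0.2]
    - [[0.048,0,-0.036],[0,0,0],0.2]
    - [[0.055,0,-0.04],[0,0,0],0.2]
    - [[0.061,0,-0.043],[0,0,0],0.2]
    - [[0.068,0,-0.047],[0,0,0],0.2]
    - [[0.074,0,-0.05],[0,0,0],0.2]
    - [[0.077,0,-0.052],[0,0,0],0.2]
    - [[0.077,0,-0.052],[0,0,0],0.2]
    - [[0.077,0,-0.052],[0,0,0],0.2]

```text
time: 28.2
tcp_pos: [0.6423, -0.0619, 0.1755]
tcp_rot: [[-0.037, 0.999, -0.001], [0.999, 0.037, 0.001], [0.001, -0.001, -1.0]]
contact_force: [6.0, 0.5, -9.7]
opening: 0.0284
```

```bash
python3 - <<'E'
from h import *
o,im,d=grab("wrist","w12.png");print(o["time"],o["tcp_pos"],o["contact_force"],o["opening"])
print(depthpts("wrist",d,[(60,160),(165,90),(140,180),(100,240),(160,240)],o))
E
```

```text
28.2 [ 0.6423 -0.0619  0.1755] [ 6.0187  0.5132 -9.737 ] 0.028415326089398122
[[ 0.4339 -0.0145  0.1383]
 [ 0.5376  0.0285  0.1347]
 [ 0.5137 -0.0309  0.1356]
 [ 0.4619 -0.0813  0.1352]
 [ 0.5233 -0.0756  0.1355]]
```

View pics/w12.png

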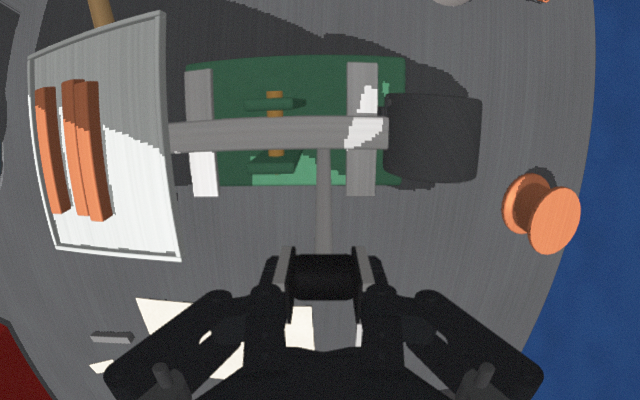

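Emit:
apply_moves:
  commands:
    - [[0.006,0,-0.002],[0,0,0],0.2]
    - [[0.006,0,-0.002],[0,0,0],0.2]
    - [[0.006,0,-0.002],[0,0,0],0.2]

```text
time: 28.55
tcp_pos: [0.6421, -0.0592, 0.1767]
tcp_rot: [[-0.036, 0.999, -0.001], [0.999, 0.036, 0.0], [0.0, -0.001, -1.0]]
contact_force: [5.9, -1.4, -7.8]
opening: 0.0289
```

Emit:
apply_moves:
  commands:
    - [[0.006,0,-0.002],[0,0,0],0.2]
    - [[0.012,0,-0.004],[0,0,0],0.2]
    - [[0.012,0,-0.004],[0,0,0],0.2]
    - [[0.012,0,-0.004],[0,0,0],0.2]

```text
time: 28.95
tcp_pos: [0.6421, -0.0589, 0.1769]
tcp_rot: [[-0.035, 0.999, -0.0], [0.999, 0.035, -0.01], [-0.01, -0.001, -1.0]]
contact_force: [10.6, -19.6, -19.6]
opening: 0.0286
```

```bash
python3 - <<'E'
from h import *
o,im,d=grab("wrist","w13.png");print(o["time"],o["tcp_pos"],o["contact_force"],o["opening"])
E
```

```text
28.95 [ 0.6421 -0.0589  0.1769] [ 10.621  -19.5502 -19.5754] 0.028586861659866833
```

View pics/w13.png

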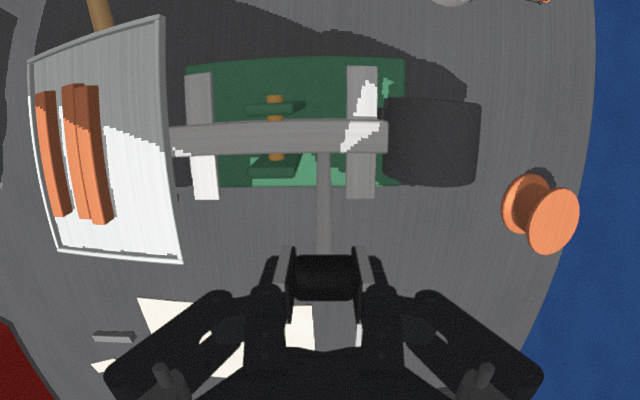

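Hard end stop felt (-20 N in y, no further motion), so the lever is at 0. Back off the preload, open, and rise.

Emit:
apply_moves:
  commands:
    - [[-0.011,0,0.006],[0,0,0],0.2]
    - [[-0.011,0,0.006],[0,0,0],0.2]
    - [[-0.011,0,0.006],[0,0,0],0.55]
    - [[-0.011,0,0.006],[0,0,0],0.6]
    - [[-0.011,0,0.006],[0,0,0],0.6]
    - [[-0.011,0,0.006],[0,0,0],0.6]
    - [[-0.011,0,-0.05],[0,0,0],0.6]
    - [[-0.011,0,-0.12],[0,0,0],0.6]
    - [[-0.011,0,-0.22],[0,0,0],0.6]
    - [[-0.011,0,-0.26],[0,0,0],0.6]
    - [[-0.011,0,-0.26],[0,0,0],0.6]

```text
time: 30.1
tcp_pos: [0.644, -0.0591, 0.3161]
tcp_rot: [[-0.037, 0.999, 0.007], [0.999, 0.037, -0.002], [-0.002, 0.007, -1.0]]
contact_force: [0.6, 0.2, 0.6]
opening: 0.051
```

```bash
python3 - <<'E'
from h import *
o,im,d=grab("wrist","w14.png");print(o["tcp_pos"],o["contact_force"])
o2,im2,d2=grab("top","t14.png")
print(goal((.45,-.08,.30),Rdown(92.1)))
E
```

```text
[ 0.644  -0.0591  0.3161] [0.5693 0.1591 0.6468]
([-0.029, -0.385, 0.021], [-0.004, -0.001, -0.0])
```

View pics/w14.png

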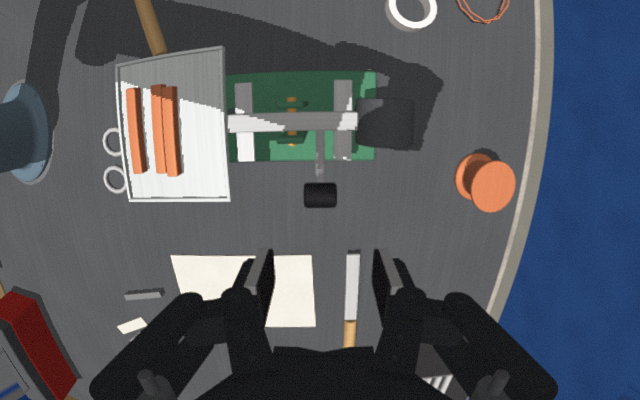

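Emit:
apply_moves:
  commands:
    - [[-0.029,-0.1,0.02],[0,0,0],0.45]
    - [[-0.029,-0.2,0.02],[0,0,0],0.45]
    - [[-0.029,-0.3,0.02],[0,0,0],0.45]
    - [[-0.029,-0.385,0.1],[0,0,0],0.45]
    - [[-0.029,-0.385,0.15],[0,0,0],0.45]
    - [[-0.029,-0.385,0.15],[0,0,0],0.45]
    - [[-0.029,-0.385,0.15],[0,0,0],0.45]

```text
time: 30.9
tcp_pos: [0.4499, -0.0801, 0.2348]
tcp_rot: [[-0.036, 0.999, -0.004], [0.999, 0.036, 0.001], [0.001, -0.004, -1.0]]
contact_force: [0.3, 0.4, 1.0]
opening: 0.0384
```

```bash
python3 - <<'E'
from h import *
o,im,d=grab("wrist","w15.png");print(o["tcp_pos"],o["opening"])
cv2.imwrite("pics/w15z.png",cv2.resize(im[70:270,220:440],None,fx=3.5,fy=3,interpolation=cv2.INTER_CUBIC)[:,:,::-1])
for r in rects("wrist",im,.151,o,copper(im)): print(*r)
h=cv2.cvtColor(im,cv2.COLOR_RGB2HSV)
E
```

```text
[ 0.4499 -0.0801  0.2348] 0.03838006847652949
[ 0.7767 -0.0593] [np.float64(57.4), np.float64(58.5)] -64.2 [616.3153 197.7387]
[ 0.7188 -0.0487] [np.float64(38.3), np.float64(47.8)] 82.4 [588.2083 185.725 ]
[ 0.4686 -0.008 ] [np.float64(27.8), np.float64(101.7)] -89.0 [354.5604 113.202 ]
[ 0.4274 -0.0071] [np.float64(12.8), np.float64(97.7)] -87.7 [298.0928 110.7869]
```

View pics/w15z.png

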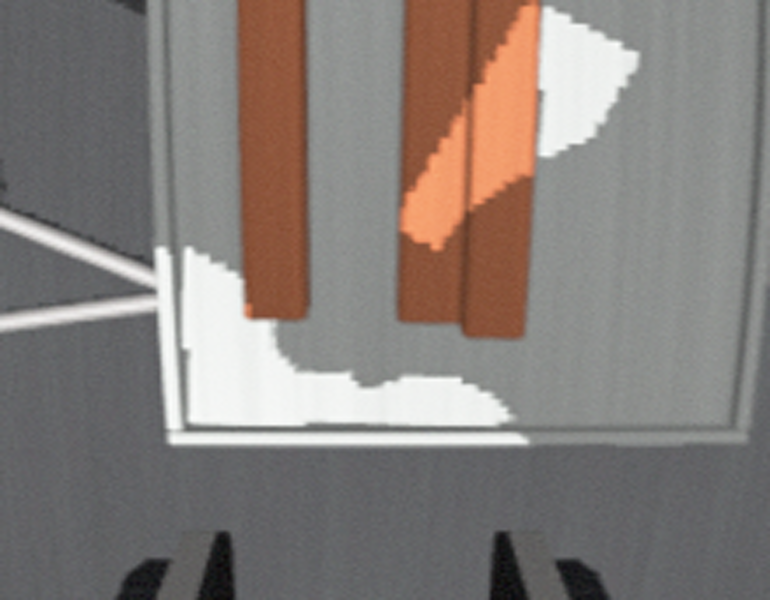

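```bash
python3 - <<'E'
from h import *
o=manip.get_obs(); R=Rdown(92.3)
print(goal((.427,-.0075,.1455),R,o))
E
```

```text
([0.148, -0.042, 0.182], [-0.002, -0.0, -0.007])
```

Emit:
apply_moves:
  commands:
    - [[0.07,-0.02,0],[0,0,0],0.27]
    - [[0.148,-0.042,0],[0,0,0],0.27]
    - [[0.148,-0.043,0.03],[0,0,-0.007],0.27]
    - [[0.148,-0.043,0.08],[0,0,-0.007],0.27]
    - [[0.148,-0.043,0.13],[0,0,-0.007],0.27]
    - [[0.148,-0.043,0.16],[0,0,-0.007],0.27]
    - [[0.148,-0.043,0.182],[0,0,-0.007],0.27]
    - [[0.148,-0.043,0.182],[0,0,-0.007],0.27]
    - [[0.148,-0.043,0.182],[0,0,-0.007],0.27]
    - [[0.148,-0.043,0.182],[0,0,-0.007],0]
    - [[0.148,-0.043,0.182],[0,0,-0.007],0]
    - [[0.148,-0.043,0.182],[0,0,-0.007],0]
    - [[0.148,-0.043,0.182],[0,0,-0.007],0]
    - [[0.148,-0.043,0.182],[0,0,-0.007],0]
    - [[0.148,-0.043,0.182],[0,0,-0.007],0]

```text
time: 32.45
tcp_pos: [0.4265, -0.0074, 0.1454]
tcp_rot: [[-0.04, 0.999, 0.0], [0.999, 0.04, -0.0], [-0.0, 0.0, -1.0]]
contact_force: [2.0, -0.3, 3.4]
opening: 0.0107
```

```bash
python3 - <<'E'
from h import *
o=manip.get_obs()
print(o["tcp_pos"],o["opening"],o["contact_force"]); print(goal((.4567,.2831,.23),Rdown(85.3),o))
E
```

```text
[ 0.4265 -0.0074  0.1454] 0.010693195108013611 [ 1.9881 -0.3464  3.3846]
([0.578, 0.084, -0.17], [0.0, 0.001, 0.244])
```

Emit:
apply_moves:
  commands:
    - [[0,0,-0.04],[0,0,0],0]
    - [[0,0,-0.1],[0,0,0],0]
    - [[0,0,-0.17],[0,0,0],0]
    - [[0.08,0.01,-0.17],[0,0,0],0]
    - [[0.17,0.02,-0.17],[0,0,0.1],0]
    - [[0.26,0.04,-0.17],[0,0,0.2],0]
    - [[0.35,0.06,-0.17],[0,0,0.244],0]
    - [[0.44,0.07,-0.17],[0,0,0.244],0]
    - [[0.53,0.08,-0.17],[0,0,0.244],0]
    - [[0.578,0.084,-0.17],[0,0,0.244],0]
    - [[0.578,0.084,-0.17],[0,0,0.244],0]
    - [[0.578,0.084,-0.17],[0,0,0.244],0]
    - [[0.578,0.084,-0.17],[0,0,0.244],0]

```text
time: 33.75
tcp_pos: [0.4559, 0.2822, 0.229]
tcp_rot: [[0.083, 0.997, -0.003], [0.997, -0.083, -0.001], [-0.001, -0.003, -1.0]]
contact_force: [0.5, -0.1, -2.0]
opening: 0.0106
```

```bash
python3 - <<'E'
from h import *
o,im,d=grab("wrist","w16.png")
print(o["tcp_pos"],o["opening"],o["contact_force"]); print(goal((.4567,.2831,.0155),Rdown(85.3),o))
E
```

```text
[0.4559 0.2822 0.229 ] 0.010628195224133384 [ 0.526  -0.0715 -1.9922]
([0.002, 0.003, 0.427], [-0.006, 0.002, -0.002])
```

View pics/w16.png

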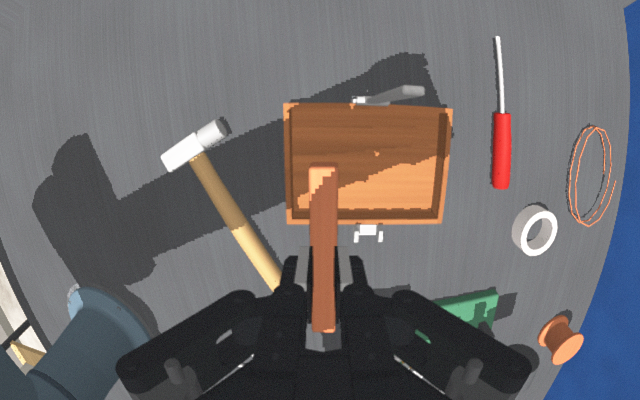

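```bash
python3 - <<'E'
from h import *
o=manip.get_obs()
P=np.array([onz("wrist",p,.034,o) for p in [(284,103),(453,109),(441,223),(287,224)]]); print(P,P.mean(0))
for p in [(364,96),(368,240)]: print(p,onz("wrist",p,.045,o))
print("keeper end ray x at z=.184",onz("wrist",(418,92),.184,o))
E
```

```text
[[0.419  0.3649 0.034 ]
 [0.608  0.348  0.034 ]
 [0.5949 0.2095 0.034 ]
 [0.4065 0.2252 0.034 ]] [0.5071 0.2869 0.034 ]
(364, 96) [0.504  0.3653 0.045 ]
(368, 240) [0.5005 0.2015 0.045 ]
keeper end ray x at z=.184 [0.5199 0.3659 0.184 ]
```

Emit:
apply_moves:
  commands:
    - [[0.003,0.002,0.08],[0,0,0],0]
    - [[0.003,0.002,0.16],[0,0,0],0]
    - [[0.003,0.002,0.24],[0,0,0],0]
    - [[0.003,0.002,0.31],[0,0,0],0]
    - [[0.003,0.002,0.36],[0,0,0],0]
    - [[0.003,0.002,0.4],[0,0,0],0]
    - [[0.003,0.002,0.42],[0,0,0],0]
    - [[0.003,0.002,0.427],[0,0,0],0]
    - [[0.003,0.002,0.427],[0,0,0],0]
    - [[0.003,0.002,0.427],[0,0,0],0]

```text
time: 34.8
tcp_pos: [0.4582, 0.2843, 0.0175]
tcp_rot: [[0.083, 0.997, 0.0], [0.997, -0.083, 0.0], [0.0, 0.0, -1.0]]
contact_force: [-0.6, -1.5, 2.4]
opening: 0.0107
```

Emit:
apply_moves:
  commands:
    - [[0,0,0.003],[0,0,0],0]
    - [[0,0,0.003],[0,0,0],0]
    - [[0,0,0.003],[0,0,0],0.28]
    - [[0,0,0.003],[0,0,0],0.28]
    - [[0,0,0.003],[0,0,0],0.28]
    - [[0,0,-0.03],[0,0,0],0.28]
    - [[0,0,-0.1],[0,0,0],0.4]
    - [[0,0,-0.2],[0,0,0],0.45]
    - [[0,0,-0.3],[0,0,0],0.45]
    - [[0,0,-0.4],[0,0,0],0.45]
    - [[0,0,-0.45],[0,0,0],0.45]
    - [[0,0,-0.45],[0,0,0],0.45]

```text
time: 36.0
tcp_pos: [0.46, 0.2857, 0.2466]
tcp_rot: [[0.082, 0.997, 0.008], [0.997, -0.082, 0.004], [0.004, 0.008, -1.0]]
contact_force: [0.7, -0.1, 0.5]
opening: 0.0387
```

```bash
python3 - <<'E'
from h import *
o,im,d=grab("wrist","w17.png")
print(o["tcp_pos"],o["opening"],o["contact_force"]); print(goal((.455,-.06,.25),Rdown(91.0),o))
E
```

```text
[0.46   0.2857 0.2466] 0.03865698886121478 [ 0.6647 -0.1477  0.5166]
([-0.69, 0.047, -0.009], [0.016, -0.008, -0.199])
```

View pics/w17.png

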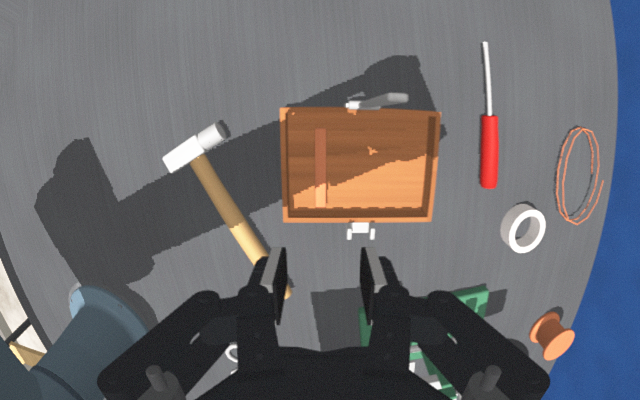

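First bar is flat in the tray (px (321,167)). Back for the pair.

Emit:
apply_moves:
  commands:
    - [[-0.1,0,-0.009],[0,0,0],0.43]
    - [[-0.2,0.01,-0.009],[0,0,-0.1],0.43]
    - [[-0.3,0.02,-0.009],[0,0,-0.199],0.43]
    - [[-0.4,0.03,-0.009],[0.016,-0.008,-0.199],0.43]
    - [[-0.5,0.04,-0.009],[0.016,-0.008,-0.199],0.43]
    - [[-0.6,0.047,-0.009],[0.016,-0.008,-0.199],0.43]
    - [[-0.67,0.047,-0.009],[0.016,-0.008,-0.199],0.43]
    - [[-0.69,0.047,-0.009],[0.016,-0.008,-0.199],0.43]
    - [[-0.69,0.047,-0.009],[0.016,-0.008,-0.199],0.43]

```text
time: 36.95
tcp_pos: [0.4518, -0.0617, 0.2438]
tcp_rot: [[-0.015, 1.0, -0.013], [1.0, 0.015, -0.002], [-0.002, -0.013, -1.0]]
contact_force: [0.1, 0.6, -0.5]
opening: 0.0368
```

```bash
python3 - <<'E'
from h import *
o,im,d=grab("wrist","w18.png")
print(o["tcp_pos"],o["opening"])
for r in rects("wrist",im,.151,o,copper(im)): print(*r)
print(goal((.4687,-.0075,.1455),Rdown(91.0),o))
E
```

```text
[ 0.4518 -0.0617  0.2438] 0.03679176199107353
[ 0.7812 -0.0543] [np.float64(57.6), np.float64(59.5)] -24.3 [612.6545 201.4182]
[ 0.7241 -0.0418] [np.float64(38.7), np.float64(48.4)] 81.3 [585.3719 188.9256]
[ 0.4687 -0.0072] [np.float64(27.5), np.float64(101.5)] -88.6 [349.1225 135.7213]
([0.108, 0.038, 0.196], [-0.026, 0.004, -0.005])
```

View pics/w18.png

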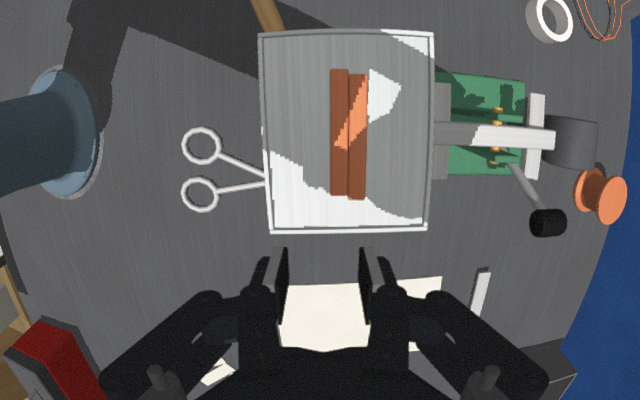

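Emit:
apply_moves:
  commands:
    - [[0.05,0.02,0.02],[0,0,0],0.5]
    - [[0.108,0.038,0.06],[-0.024,0,0],0.5]
    - [[0.108,0.038,0.11],[-0.024,0,0],0.5]
    - [[0.108,0.038,0.15],[-0.024,0,0],0.5]
    - [[0.108,0.038,0.18],[-0.024,0,0],0.5]
    - [[0.108,0.038,0.201],[-0.024,0,0],0.5]
    - [[0.108,0.038,0.201],[-0.024,0,0],0.5]
    - [[0.108,0.038,0.201],[-0.024,0,0],0.3]
    - [[0.108,0.038,0.201],[-0.024,0,0],0.1]
    - [[0.108,0.038,0.201],[-0.024,0,0],0]
    - [[0.108,0.038,0.201],[-0.024,0,0],0]
    - [[0.108,0.038,0.201],[-0.024,0,0],0]
    - [[0.108,0.038,0.201],[-0.024,0,0],0]

```text
time: 38.3
tcp_pos: [0.4702, -0.0071, 0.1453]
tcp_rot: [[-0.017, 1.0, 0.004], [1.0, 0.017, -0.003], [-0.003, 0.004, -1.0]]
contact_force: [0.4, 3.4, 1.1]
opening: 0.0253
```

```bash
python3 - <<'E'
from h import *
o=manip.get_obs()
print(o["tcp_pos"],o["tcp_rot"][:,2],o["opening"],o["contact_force"]); print(goal((.4687,-.0075,.19),Rdown(91),o))
E
```

```text
[ 0.4702 -0.0071  0.1453] [ 0.0036 -0.0033 -1.    ] 0.025308469976193185 [0.3719 3.3539 1.1212]
([-0.001, -0.003, -0.089], [0.007, 0.007, -0.0])
```

Gripped (25.3 mm, about 3 mm under as before). A small lift to check, slowly.

Emit:
apply_moves:
  commands:
    - [[0,0,-0.01],[0,0,0],0]
    - [[0,0,-0.03],[0,0,0],0]
    - [[0,0,-0.06],[0,0,0],0]
    - [[0,0,-0.1],[0,0,0],0]
    - [[0,0,-0.14],[0,0,0],0]
    - [[0,0,-0.17],[0,0,0],0]
    - [[0,0,-0.17],[0,0,0],0]
    - [[0,0,-0.17],[0,0,0],0]

```text
time: 39.1
tcp_pos: [0.4693, -0.0069, 0.2296]
tcp_rot: [[-0.017, 1.0, 0.002], [1.0, 0.017, -0.004], [-0.004, 0.002, -1.0]]
contact_force: [-0.5, -0.3, -3.6]
opening: 0.0254
```

```bash
python3 - <<'E'
from h import *
o,im,d=grab("wrist","w19.png")
print(o["tcp_pos"],o["opening"],o["contact_force"])
print(goal((.5414,.2775,.23),Rdown(85.0),o))
E
```

```text
[ 0.4693 -0.0069  0.2296] 0.025437216552120345 [-0.4876 -0.2501 -3.5982]
([0.566, 0.154, -0.003], [0.004, 0.007, 0.209])
```

View pics/w19.png

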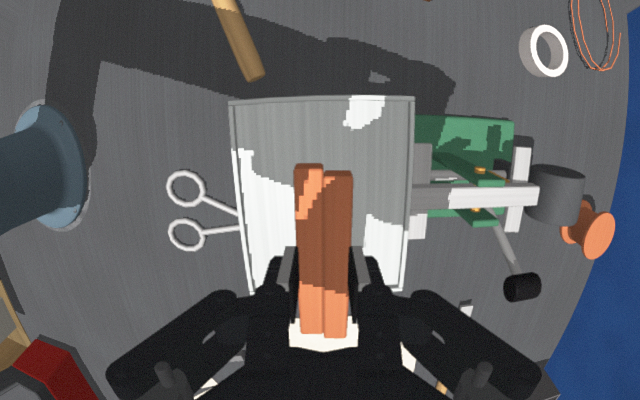

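Both held (3.6 N). Carry to the tray's other half.

Emit:
apply_moves:
  commands:
    - [[0.05,0.01,0],[0,0,0],0]
    - [[0.11,0.03,0],[0,0,0.05],0]
    - [[0.18,0.05,0],[0,0,0.1],0]
    - [[0.25,0.07,0],[0,0,0.15],0]
    - [[0.32,0.09,0],[0,0,0.209],0]
    - [[0.39,0.11,0],[0,0,0.209],0]
    - [[0.45,0.13,0],[0,0,0.209],0]
    - [[0.51,0.14,0],[0,0,0.209],0]
    - [[0.55,0.154,0],[0,0,0.209],0]
    - [[0.566,0.154,0],[0,0,0.209],0]
    - [[0.566,0.154,0],[0,0,0.209],0]
    - [[0.566,0.154,0],[0,0,0.209],0]

```text
time: 40.35
tcp_pos: [0.5411, 0.2766, 0.2281]
tcp_rot: [[0.087, 0.996, 0.001], [0.996, -0.087, -0.005], [-0.004, 0.001, -1.0]]
contact_force: [-0.7, -0.2, -3.5]
opening: 0.0254
```

```bash
python3 - <<'E'
from h import *
o,im,d=grab("wrist","w20.png")
print(o["tcp_pos"],o["opening"],o["contact_force"])
print(goal((.5414,.2775,.0165),Rdown(85.0),o))
E
```

```text
[0.5411 0.2766 0.2281] 0.02535764249668307 [-0.6751 -0.1704 -3.4601]
([0.004, -0.0, 0.423], [0.002, 0.009, -0.0])
```

View pics/w20.png

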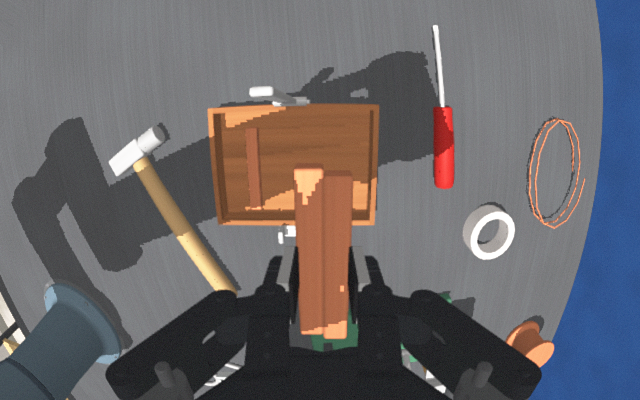

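Emit:
apply_moves:
  commands:
    - [[0.002,0,0.06],[0,0,0],0]
    - [[0.004,0,0.13],[0,0,0],0]
    - [[0.004,0,0.2],[0,0,0],0]
    - [[0.004,0,0.27],[0,0,0],0]
    - [[0.004,0,0.33],[0,0,0],0]
    - [[0.004,0,0.37],[0,0,0],0]
    - [[0.004,0,0.4],[0,0,0],0]
    - [[0.004,0,0.415],[0,0.009,0],0]
    - [[0.004,0,0.423],[0,0.009,0],0]
    - [[0.004,0,0.423],[0,0.009,0],0]
    - [[0.004,0,0.423],[0,0.009,0],0]

```text
time: 41.5
tcp_pos: [0.5432, 0.2789, 0.0187]
tcp_rot: [[0.087, 0.996, 0.005], [0.996, -0.087, 0.002], [0.002, 0.005, -1.0]]
contact_force: [-1.1, 0.7, -2.5]
opening: 0.0254
```

Emit:
apply_moves:
  commands:
    - [[0,0,0.004],[0,0,0],0]
    - [[0,0,0.006],[0,0,0],0]
    - [[0,0,0.006],[0,0,0],0]

```text
time: 41.8
tcp_pos: [0.543, 0.279, 0.0157]
tcp_rot: [[0.087, 0.996, 0.004], [0.996, -0.087, 0.001], [0.002, 0.004, -1.0]]
contact_force: [-1.8, 0.1, 3.6]
opening: 0.0254
```

Emit:
apply_moves:
  commands:
    - [[0,0,0],[0,0,0],0.42]
    - [[0,0,0],[0,0,0],0.42]
    - [[0,0,0],[0,0,0],0.42]
    - [[0,0,-0.03],[0,0,0],0.42]
    - [[0,0,-0.1],[0,0,0],0.42]
    - [[0,0,-0.2],[0,0,0],0.3]
    - [[0,0,-0.3],[0,0,0],0.1]
    - [[0,0,-0.4],[0,0,0],0]
    - [[0,0,-0.45],[0,0,0],0]
    - [[0,0,-0.45],[0,0,0],0]

```text
time: 42.8
tcp_pos: [0.5443, 0.2794, 0.247]
tcp_rot: [[0.087, 0.996, 0.014], [0.996, -0.087, 0.004], [0.006, 0.014, -1.0]]
contact_force: [0.8, 0.5, -0.3]
opening: -0.0
```

```bash
python3 - <<'E'
from h import *
o,im,d=grab("wrist","w21.png")
print(o["tcp_pos"],o["opening"],o["contact_force"])
print(depthpts("wrist",d,[(250,170),(308,170),(330,170),(285,170)],o))
E
```

```text
[0.5443 0.2794 0.247 ] -2.6968070973311755e-05 [ 0.7566  0.4933 -0.2526]
[[0.4557 0.2868 0.0197]
 [0.5268 0.2765 0.0057]
 [0.5544 0.277  0.0191]
 [0.4976 0.2793 0.0058]]
```

View pics/w21.png

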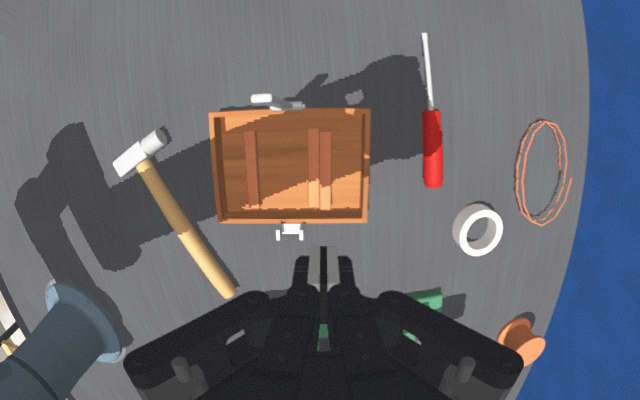

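All three bars lie flat in the tray (tops at 19-20 mm). Measuring the keeper before swinging it.

```bash
python3 - <<'E'
from h import *
C=np.array([.507,.286]); a=np.radians(-4.9); X=np.array([np.cos(a),np.sin(a)]); Y=np.array([-np.sin(a),np.cos(a)])
o,im,d=grab("wrist")
for p in [(262,98),(300,104)]:
    for z in (.18,.19,.197):
        q=onz("wrist",p,z,o)[:2]-C; print("w",p,z,q@X,q@Y)
o2,im,d2=grab("top","t21.png")
cv2.imwrite("pics/t21z.png",cv2.resize(im[150:260,100:260],None,fx=4.5,fy=4.5)[:,:,::-1])
for z in (.18,.19,.197):
    q=onz("top",(133.2,197.1),z)[:2]-C; print("t",z,q@X,q@Y)
print(depthpts("wrist",d,[(262,98),(270,99),(285,103)],o))
for y,z in [(.135,.28),(.118,.15)]:
    t=C+Y*y; print(t,goal((*t,z),Rdown(85.1),o))
E
```

```text
w (262, 98) 0.18 -0.004502587201912111 0.08050112007000673
w (262, 98) 0.19 -0.0026265009024489675 0.0803353632508466
w (262, 98) 0.197 -0.0013132404928247342 0.08021933347743453
w (300, 104) 0.18 0.020680348425451172 0.0757043232548776
w (300, 104) 0.19 0.021333339613257216 0.07577153922423636
w (300, 104) 0.197 0.02179043344472144 0.07581859040278746
t 0.18 0.0004932902467451071 0.08704753680612029
t 0.19 4.358799644815162e-05 0.08300031450520655
t 0.197 -0.0002712035787595998 0.08016725889456687
[[0.5126 0.366  0.1972]
 [0.5174 0.3648 0.1972]
 [0.5193 0.3617 0.1356]]
[0.5185 0.4205] ([0.278, -0.073, -0.073], [0.017, -0.007, -0.003])
[0.5171 0.4036] ([0.243, -0.075, 0.187], [0.017, -0.007, -0.003])
```

View pics/t21z.png

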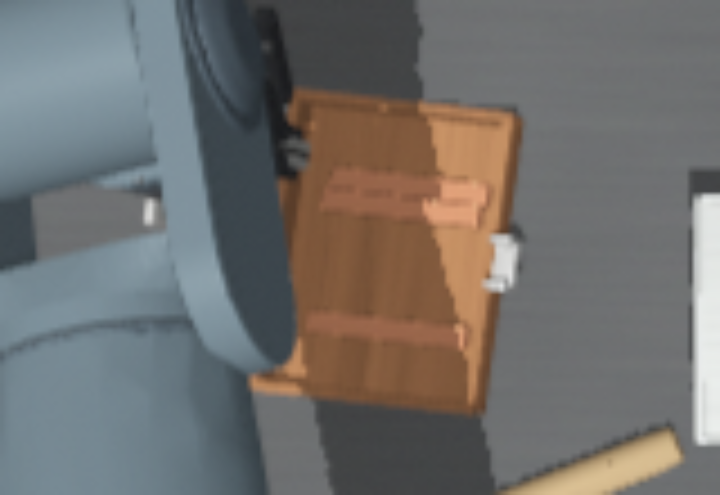

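Emit:
apply_moves:
  commands:
    - [[0,0,-0.073],[0,0,0],0]
    - [[0.08,0,-0.073],[0,0,0],0]
    - [[0.17,-0.03,-0.073],[0,0,0],0]
    - [[0.25,-0.073,-0.073],[0,0,0],0]
    - [[0.278,-0.073,-0.073],[0,0,0],0]
    - [[0.278,-0.073,-0.073],[0,0,0],0]
    - [[0.278,-0.073,-0.073],[0,0,0],0]

```text
time: 43.65
tcp_pos: [0.5173, 0.4191, 0.2746]
tcp_rot: [[0.087, 0.996, 0.001], [0.996, -0.087, -0.001], [-0.001, 0.001, -1.0]]
contact_force: [0.1, 0.2, -0.2]
opening: -0.0
```

```bash
python3 - <<'E'
from h import *
C=np.array([.507,.286]); a=np.radians(-4.9); Y=np.array([-np.sin(a),np.cos(a)])
o=manip.get_obs(); print(o["tcp_pos"],o["contact_force"])
for y in (.128,.118):
    t=C+Y*y; print(goal((*t,.15),Rdown(85.1),o))
E
```

```text
[0.5173 0.4191 0.2746] [ 0.0656  0.1565 -0.2109]
([-0.011, 0.002, 0.249], [0.002, 0.001, -0.004])
([-0.031, 0.002, 0.249], [0.002, 0.001, -0.004])
```

Emit:
apply_moves:
  commands:
    - [[-0.01,0.002,0.08],[0,0,0],0]
    - [[-0.01,0.002,0.16],[0,0,0],0]
    - [[-0.01,0.002,0.23],[0,0,0],0]
    - [[-0.02,0.002,0.249],[0,0,0],0]
    - [[-0.031,0.002,0.249],[0,0,0],0]
    - [[-0.031,0.002,0.249],[0,0,0],0]

```text
time: 44.25
tcp_pos: [0.5187, 0.4038, 0.1537]
tcp_rot: [[0.089, 0.996, 0.005], [0.996, -0.089, 0.002], [0.003, 0.005, -1.0]]
contact_force: [-0.1, 0.0, 1.4]
opening: 0.0001
```

```bash
python3 - <<'E'
from h import *
C=np.array([.507,.286]); a=np.radians(-4.9); Y=np.array([-np.sin(a),np.cos(a)])
o,im,d=grab("wrist","w22.png"); print(o["tcp_pos"],o["contact_force"])
r=.11
for th in np.arange(1.6,-.05,-.1):
    y=.073-r*np.cos(th)+.003*np.sin(th)+.011; z=.040+r*np.sin(th)+.003*np.cos(th)
    t=C+Y*y; print(round(th,2),np.round([y,z],3),goal((*t,z),Rdown(85.1),o)[0])
E
```

```text
[0.5187 0.4038 0.1537] [-0.0853  0.0094  1.3753]
1.6 [0.09 0.15] [-0.056, -0.003, 0.008]
1.5 [0.079 0.15 ] [-0.078, -0.003, 0.007]
1.4 [0.068 0.149] [-0.1, -0.003, 0.009]
1.3 [0.057 0.147] [-0.122, -0.003, 0.013]
1.2 [0.047 0.144] [-0.143, -0.003, 0.02]
1.1 [0.037 0.139] [-0.163, -0.003, 0.028]
1.0 [0.027 0.134] [-0.183, -0.003, 0.039]
0.9 [0.018 0.128] [-0.201, -0.003, 0.051]
0.8 [0.01  0.121] [-0.218, -0.003, 0.065]
0.7 [0.002 0.113] [-0.233, -0.003, 0.08]
0.6 [-0.005  0.105] [-0.247, -0.003, 0.098]
0.5 [-0.011  0.095] [-0.259, -0.003, 0.116]
0.4 [-0.016  0.086] [-0.269, -0.003, 0.136]
0.3 [-0.02   0.075] [-0.278, -0.003, 0.156]
0.2 [-0.023  0.065] [-0.284, -0.003, 0.177]
0.1 [-0.025  0.054] [-0.288, -0.003, 0.199]
-0.0 [-0.026  0.043] [-0.289, -0.003, 0.221]
```

View pics/w22.png

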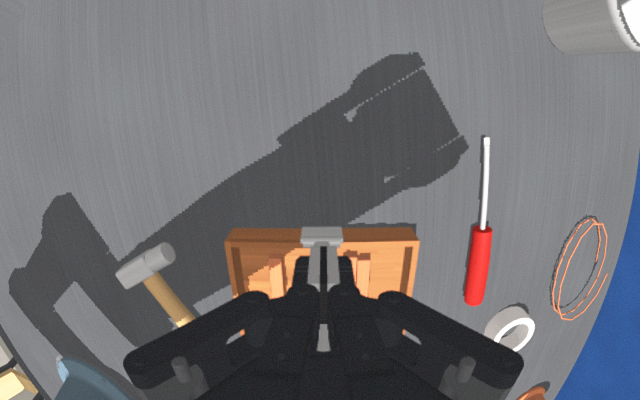

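The fingers stand outside the keeper, aligned with its strip (px (322,240)). Swinging it down.

Emit:
apply_moves:
  commands:
    - [[-0.03,-0.003,0.006],[0,0,0],0]
    - [[-0.056,-0.003,0.008],[0,0,0],0]
    - [[-0.078,-0.003,0.007],[0,0,0],0]
    - [[-0.1,-0.003,0.009],[0,0,0],0]
    - [[-0.122,-0.003,0.013],[0,0,0],0]
    - [[-0.143,-0.003,0.02],[0,0,0],0]
    - [[-0.163,-0.003,0.028],[0,0,0],0]
    - [[-0.183,-0.003,0.039],[0,0,0],0]
    - [[-0.201,-0.003,0.051],[0,0,0],0]
    - [[-0.201,-0.003,0.051],[0,0,0],0]

```text
time: 45.3
tcp_pos: [0.5061, 0.3032, 0.1242]
tcp_rot: [[0.088, 0.996, -0.0], [0.996, -0.088, -0.0], [-0.0, -0.0, -1.0]]
contact_force: [-1.1, 0.1, 0.5]
opening: -0.0
```

```bash
python3 - <<'E'
from h import *
C=np.array([.507,.286]); a=np.radians(-4.9); Y=np.array([-np.sin(a),np.cos(a)])
o,im,d=grab("scene","s23.png"); print(o["tcp_pos"],o["contact_force"])
cv2.imwrite("pics/s23z.png",cv2.resize(im[80:260,320:520],None,fx=3.5,fy=3.3)[:,:,::-1])
r=.11
for th in np.arange(.8,-.05,-.1):
    y=.073-r*np.cos(th)+.003*np.sin(th)+.011; z=.040+r*np.sin(th)+.003*np.cos(th)
    t=C+Y*y; print(round(th,2),goal((*t,z),Rdown(85.1),o)[0])
E
```

```text
[0.5061 0.3032 0.1242] [-1.0756  0.1412  0.5369]
0.8 [-0.015, 0.005, 0.006]
0.7 [-0.031, 0.005, 0.022]
0.6 [-0.044, 0.005, 0.039]
0.5 [-0.056, 0.005, 0.058]
0.4 [-0.066, 0.005, 0.077]
0.3 [-0.075, 0.005, 0.098]
0.2 [-0.081, 0.005, 0.119]
0.1 [-0.084, 0.005, 0.141]
0.0 [-0.086, 0.005, 0.163]
```

View pics/s23z.png

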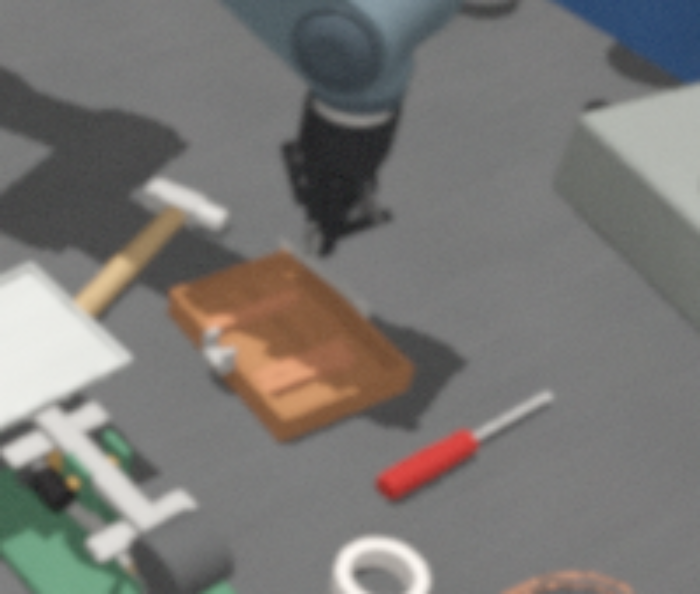

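Emit:
apply_moves:
  commands:
    - [[-0.015,0.004,0.006],[0,0,0],0]
    - [[-0.031,0.004,0.022],[0,0,0],0]
    - [[-0.044,0.004,0.039],[0,0,0],0]
    - [[-0.056,0.004,0.058],[0,0,0],0]
    - [[-0.066,0.004,0.077],[0,0,0],0]
    - [[-0.075,0.004,0.098],[0,0,0],0]
    - [[-0.081,0.004,0.119],[0,0,0],0]
    - [[-0.084,0.004,0.135],[0,0,0],0]
    - [[-0.086,0.004,0.15],[0,0,0],0]
    - [[-0.086,0.004,0.158],[0,0,0],0]
    - [[-0.086,0.004,0.158],[0,0,0],0]

```text
time: 46.45
tcp_pos: [0.5052, 0.2618, 0.0462]
tcp_rot: [[0.087, 0.996, 0.002], [0.996, -0.087, 0.001], [0.001, 0.001, -1.0]]
contact_force: [0.4, -0.2, 0.3]
opening: 0.0002
```

Emit:
apply_moves:
  commands:
    - [[0,0,0.003],[0,0,0],0]
    - [[0,0,0.006],[0,0,0],0]
    - [[0,0,0.008],[0,0,0],0]
    - [[0,0,0.008],[0,0,0],0]

```text
time: 46.85
tcp_pos: [0.5058, 0.2619, 0.0431]
tcp_rot: [[0.087, 0.996, 0.003], [0.996, -0.087, 0.001], [0.001, 0.003, -1.0]]
contact_force: [0.2, -0.3, 0.1]
opening: 0.0001
```

```bash
python3 - <<'E'
from h import *
o,im,d=grab("wrist","w24.png"); print(o["tcp_pos"],o["contact_force"])
E
```

```text
[0.5058 0.2619 0.0431] [ 0.2185 -0.2511  0.1123]
```

View pics/w24.png

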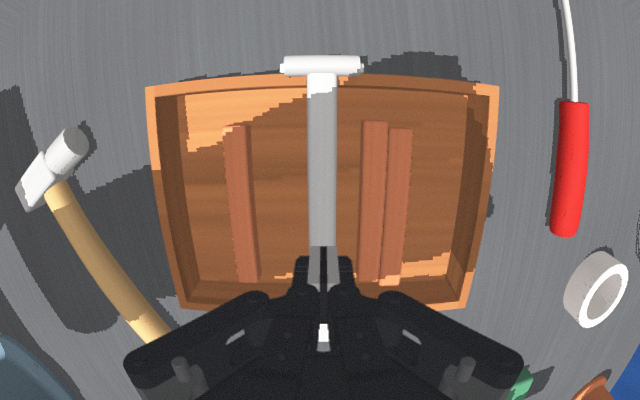

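Emit:
apply_moves:
  commands:
    - [[0,0,0.003],[0,0,0],0]
    - [[0,0,0.006],[0,0,0],0]
    - [[0,0,0.009],[0,0,0],0]
    - [[0,0,0.009],[0,0,0],0]

```text
time: 47.3
tcp_pos: [0.5061, 0.2619, 0.0426]
tcp_rot: [[0.086, 0.996, 0.001], [0.996, -0.086, -0.0], [-0.0, 0.001, -1.0]]
contact_force: [-14.2, -5.0, 28.8]
opening: -0.0002
```

End stop felt at z = 42.6 mm (keeper top 43 mm). Retreat and check.

Emit:
apply_moves:
  commands:
    - [[0,0,-0.01],[0,0,0],0]
    - [[0,0,-0.05],[0,0,0],0]
    - [[0,0,-0.13],[0,0,0],0]
    - [[0,0,-0.23],[0,0,0],0]
    - [[-0.05,0,-0.33],[0,0,0],0]
    - [[-0.1,0,-0.4],[0,0,0],0]
    - [[-0.1,0,-0.4],[0,0,0],0]
    - [[-0.1,0,-0.4],[0,0,0],0]

```text
time: 48.1
tcp_pos: [0.5012, 0.2115, 0.2396]
tcp_rot: [[0.088, 0.996, 0.005], [0.996, -0.088, 0.002], [0.002, 0.005, -1.0]]
contact_force: [-0.3, -0.1, -0.8]
opening: 0.0002
```

```bash
python3 - <<'E'
from h import *
o,im,d=grab("wrist","w25.png"); print(o["time"],o["tcp_pos"],o["contact_force"])
cv2.imwrite("pics/w25z.png",cv2.resize(im[60:290,180:500],None,fx=2.4,fy=2.4)[:,:,::-1])
o,im2,d=grab("scene","s25.png")
E
```

```text
48.1 [0.5012 0.2115 0.2396] [-0.3309 -0.1062 -0.83  ]
```

View pics/w25z.png

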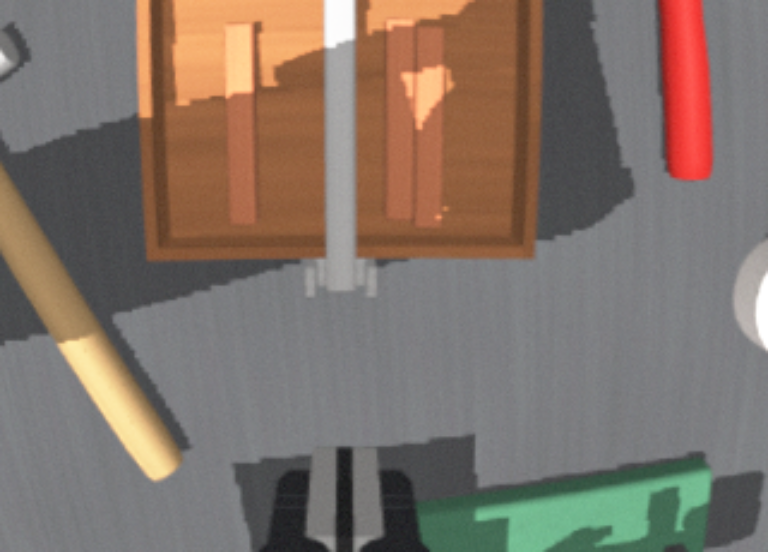

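View pics/s25.png

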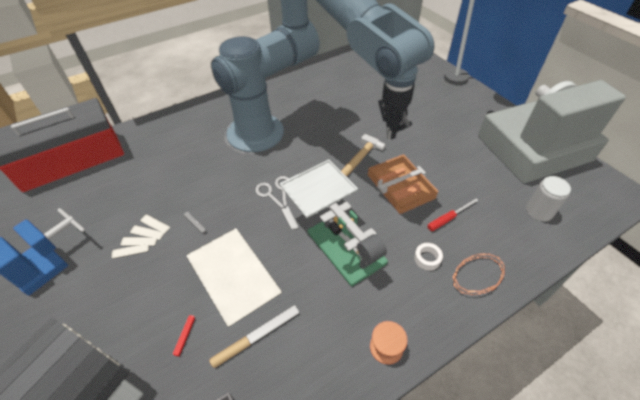

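```bash
python3 - <<'E'
from h import *
o,im,d=grab("wrist")
print("keeper",depthpts("wrist",d,[(322,80),(322,120),(322,160),(321,172)],o)[:, 2])
a=cv2.imread("pics/scene0.png").astype(int); b=cv2.imread("pics/s25.png").astype(int)
m=(np.abs(a-b).max(2)>45).astype(np.uint8)
for s in cv2.connectedComponentsWithStats(m)[2][1:]:
    if s[4]>15: print(s)
print(manip.finish_job())
E
```

```text
keeper [0.0427 0.0428 0.0422 0.0428]
[ 231    0   46   74 1482]
[344   0  31  14 255]
[ 373    0   87  116 3281]
[357   6  33  33 354]
[272  31  12  10  80]
[292  43   6  19  49]
[210  56  14  33 281]
[269  93  38  26 432]
[322  99  15   9  37]
[340 108  14   8  73]
[ 290  111   76   55 1250]
[408 110  56  20 538]
[347 116  38  16 333]
[391 129   8  10  48]
[245 142   8   7  32]
[275 150  11   5  23]
[ 355  157   80   50 1341]
[404 202  36  22 336]
[202 240  33  21 230]
[217 257  29  28 239]
[231 279  32  29 261]
the job is handed in; nothing more can be done
None
```

The job is done and handed in at about 48 s of the 210 s allowed. All three copper bars were weighed, and they now lie flat in the wooden tray with the keeper down in its catch.

- **Weighing:** With the beam arrested I laid the three bars in the pan. I swung the lever out to its end stop, and the beam tipped to the pan side with a measured slope of about 0.12 rad. I held it there for about 3 s without touching a bar, then pushed the lever back until it stopped against about 20 N. The pan floor then measured level.
- **Transfer:** I moved one bar singly and the other two together in one grip. Their tops measured 19–20 mm, as they should lying flat on the tray floor.
- **Keeper:** It measured level along its length (top at 42–43 mm, against 43 mm expected), with its free end visible between the catch's cheeks.

**What differed or was not checked:**
- One bar was knocked against its neighbour while in the pan, probably the announced disturbance. That is why I carried those two together.
- The bars came off the grip gauge about 2–3 mm thinner than 14 mm (about 3 mm under for the pair). The grips held, and I did not look into why.
- After the keeper closed, I did not measure the pan or lever again. In the last scene view their area looked unchanged.
- Comparing the first and last scene views, the larger changes fell on the arm and its shadow, the empty sheet and the tray. I did not go through each small one, and the arm's shadow falls across the hammer. The other tools showed no visible move.

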